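# Unload the sloped stand: drive modules into the tray, spacer board onto its pile

### The arm

A 6-joint arm with a two-finger parallel gripper is mounted at the origin on the work surface. World frame = base frame: x ahead of the robot, y to its left, z up, the work surface at z = 0. Lengths are in mm, angles in degrees, forces in N, time in s.
With the tool pointing down it reaches from about 300 to 850 mm from the base axis. Payload 4.2 kg.
Tool frame: the origin (TCP) lies midway between the tips of the shut fingers; the grasp point (between the pads) lies 19 mm behind it (env.grip_depth is the distance from the TCP to the grasp point, in mm); z points along the fingers, y is the direction in which the jaws open and shut (so a half turn about z gives the same grasp; the last joint's range is limited). The gripper opens to 91 mm and grips with 3 to 60 N. Pads are 32 mm wide; open, the fingers measure 118 mm over their backs; the gripper's body (76 mm by 178 mm) begins 60 mm behind the grasp point.
Start: joints at [75.229, 18.312, 89.639, -0, 72.044, -1.146], TCP at [135.452, 558.837, 189.076] pointing down, gripper open.
Joint ranges: [-177.97, 177.97], [-48.28, 115.42], [12.27, 149.76], [-77.06, 257.06], [2.81, 150.46], [-146.56, 146.56]. Speed limits (degrees/s): [147.25, 147.25, 180, 180, 180, 180].

### API

Orientations are given as [roll, pitch, yaw] about the fixed x, y, z axes, in that order (R = Rz(yaw) Ry(pitch) Rx(roll)).
In Python, from workcell import env gives the robot as it stands.
- The arm moves only by the shell command python3 -m inch 'ROWS' [FORCE]. ROWS is a JSON object of lists of equal length, an entry for each row: "hand": the opening, from 0 (shut) to 1 (fully open); "travel": the shift along the tool's x, y, z in mm, a list of three; "twist": the turn about the tool's z in degrees. A call has 1 to 20 rows; each row shifts and turns the commanded pose from where the row before left it, along the tool's axes as they then stand; what a row does not reach is not made up. A row lasts 1/8 s, in which the tool goes at most 62.5 mm and 10.7 degrees, less where a joint would pass 70% of its speed; a pose out of reach is approached as far as the arm can. A call is refused whole if a number of a shift passes 62.5 or a number of a turn 10.7, either way. A call with a gripper value outside its range is refused whole. The fingers move at their own pace and stop on an object; FORCE is the grip in N (left out, the last holds). Time passes only in rows, so rows that do not move let the fingers close. It gives the time, the measured TCP pose, the force and the opening at its end, in the units of the state.
- env.state(): the state, without advancing time (a new reading comes with each control period).
- env.grab_frame(name): name is "scene" or "top" or "wrist"; returns a dict with "frame" (384x512x3 uint8, blue, green, red), "fovy" (degrees; the focal length in pixels is half the picture's height over the tangent of half this angle, whatever the lens; pixels are square), "cx", "cy" (the principal point, pixels), "rvec" (rotation vector, rad) and "tvec" (3), from world to camera coordinates, as OpenCV has them. Camera axes: x right, y down, z forward; pixel columns grow to the right and rows downward; lengths in mm; the calibration is good to about 2 mm. The wrist camera is an equidistant fisheye: a pixel r from the principal point sees the ray r / f radians off the axis. A picture is of the moment at which its call begins. There is no depth.
- env.job_done(): hands the job in, once; it reports no verdict.
The state is a dict: "time_s": time; "qpos": joint angles; "qvel": joint speeds; "effort": joint torques, N m; "ee_pos": TCP position; "ee_rot": TCP orientation; "force": force on the tool from outside, world axes, zero at the start; "torque": the same for the moment, N m; "gripper_width": finger opening in mm.
Only numpy, scipy, OpenCV 4.12 (cv2) and the standard library are available. Lean on these libraries where they do the work, as an engineer would, in place of code of your own. Each camera call takes 0.05 s, during which the arm holds its last target. There are 200 camera calls.

### The job

Unload the sloped stand: set its two drive modules down in the tray, one in each compartment, lying flat with the fins up, and lay the plywood spacer board that separates them flat and square on top of the pile of spacer boards on the bench. Lower each piece gently into place rather than dropping it, and leave the other things on the bench where they are.

Things in the scene. Friction and masses are not known exactly. Their poses are not given: they have to be found in the camera images.
- module_top_center (a point): a motor drive module, a box with grey plastic body, aluminium fins along its top and a black terminal block at each end: 46 mm (own x) x 120 mm (own y) x 42 mm high (own z, out through the fins), 250 to 490 g. Long sides flat over the full height. Point: its centre, 21 mm above its underside. This one lies on top of the stack, on the spacer board.
- spacer_center (a point): the plywood spacer board between the two modules: 62 mm (own x) x 150 mm (own y) x 10 mm thick (own z), with a window near each end and solid in the middle 46 mm of its length; 50 to 85 g. The point is its centre, 5 mm above its underside. Its lower long edge is flush with the modules; its upper long edge stands out 16 mm beyond them.
- module_low_center (a point): a motor drive module, a box with grey plastic body, aluminium fins along its top and a black terminal block at each end: 46 mm (own x) x 120 mm (own y) x 42 mm high (own z, out through the fins), 250 to 490 g. Long sides flat over the full height. Point: its centre, 21 mm above its underside. This one lies at the bottom of the stack, straight on the stand's deck, under the spacer board.
- stand_deck (a point): middle of the top face of the stand's plywood deck, 90 mm above the bench; axes are the stand's: x towards its high rear edge, z up. The fixed stand (170 mm deep, 164 mm wide) has an aluminium frame; its deck rises at 25 degrees towards the stand's +x. The stack lies on it, long sides level along y, tilted by the same 25 degrees. From the deck up: module 42 mm, board 10 mm, module 42 mm.
- stand_toe (a point): middle of the line where the deck meets the plywood toe board at its low front edge. The toe board is 12 mm thick and stands 80 mm high, square to the deck; a finger cut-out 92 mm wide, down to the deck, leaves only a post 36 mm wide at each end. The stacked pieces rest with their lower long sides against these posts; friction is about 0.5 to 0.7, just enough to hold them from sliding.
- bay_near (a point): centre of the floor (top face, 5 mm above the bench) of one compartment of the black open tray, the one at the tray's -x end. The tray (264 mm along its x, 172 mm along its y, 30 mm high, fixed) is parted by one wall across the middle; each compartment is 124 mm (x) by 162 mm (y) inside. Axes are the tray's, z up.
- bay_far (a point): the same for the other compartment, at the tray's +x end, 129.5 mm from the first
- pile_top_center (a point): centre of the upper one of two spacer boards lying flat on the bench as a pile, equal to the one in the stack (62 mm along own x, 150 mm along own y, 10 mm thick). The point is 15 mm above the bench; the top of the pile is 20 mm above the bench. The boards are loose and light (65 g) and slide if pushed.
- pile_bottom_center (a point): centre of the lower board of that pile, 5 mm above the bench
- screwdriver: bystander, to be left alone: a screwdriver lying flat, 190 mm long, handle about 30 mm thick
- tape: bystander, to be left alone: a roll of tape lying flat, 52 mm across, 18 mm high; origin at the centre of its underside
- caliper: bystander, to be left alone: a steel vernier caliper lying flat, about 190 mm long along its own y, up to 11 mm high
- mug: bystander, to be left alone: a white mug, 80 mm across, 92 mm high
- oiler: bystander, to be left alone: a white plastic bottle, 48 mm across, 130 mm high
- wrench: bystander, to be left alone: a steel wrench lying flat, 170 mm long
Things that resemble listed ones, but are neither listed nor needed, are in the scene too. What is shaped like the part that bears pile_top_center but green or purple is not meant.

How it is judged:
By the outcome, as a careful person would: the job done as asked, in the order asked, and still so for the second after the job is handed in, with the robot touching nothing.
It also fails if it takes over 72 s, if anything falls off the work surface, if the arm or the gripper's body presses on something with over 40 N, if the wrist force passes 120 N, or if a joint passes its speed limit or range.

## Working session

There is one attempt and no reset: what is moved stays moved. The work goes in short steps, Python scripts to look and compute and a shell command to move; the robot and the scene stay as the last step left them, time stands still between calls to the robot, and variables do not carry over. Pictures are saved under pics/ and viewed, about 8 in all and at most 12, crops included, and the job is handed in when it is done.

```bash
ls; mkdir -p pics; cat > h.py <<'E'
from workcell import env
import numpy as np, cv2
def snap(n,f):
    d=env.grab_frame(n); cv2.imwrite(f,d['frame']); np.save(f+'.npy',{k:v for k,v in d.items() if k!='frame'},allow_pickle=True); return d
E
python3 - <<'E'
from h import *
for n in ('scene','top'):
    d=snap(n,f'pics/{n}0.png'); R=cv2.Rodrigues(np.array(d['rvec'],float))[0]; print(n,d['fovy'],d['cx'],d['cy'],(-R.T@np.array(d['tvec']).ravel()).round(), R.round(2).tolist())
a=[cv2.imread(f'pics/{n}0.png') for n in('scene','top')]
for n,i in zip(('scene','top'),a): cv2.imwrite(f'pics/{n}0b.png',cv2.resize(i,(800,600),interpolation=cv2.INTER_CUBIC))
print(env.state())
E
```

```text
pics
scene 52.50218043925151 252.06986831056898 190.56880906861667 [1162.  391. 1022.] [[-0.52, 0.85, 0.02], [0.65, 0.41, -0.64], [-0.55, -0.32, -0.77]]
top 55.04036478148036 258.44316463663307 191.3629964822566 [ 203.  -10. 1416.] [[-0.02, -1.0, 0.0], [-0.98, 0.02, -0.21], [0.21, -0.01, -0.98]]
{'time_s': 0.1, 'qpos': array([ 7.52285581e+01,  1.83472714e+01,  8.97003142e+01, -3.46400330e-04,
        7.20443381e+01, -1.14532736e+00]), 'qvel': array([ 0.00411786, -0.07166153, -0.21716992,  0.02459443,  0.00259169,
       -0.02648397]), 'effort': array([ 1.10061799e-03, -4.13333631e+01, -2.32511866e+01,  7.27652782e-02,
        4.22226987e-02, -5.16308421e-05]), 'ee_pos': array([135.32871852, 558.33060965, 188.30539105]), 'ee_rot': array([-1.79908088e+02, -1.50811687e-03,  1.66373991e+02]), 'force': array([-0.07151015, -0.54663176, -1.57022582]), 'torque': array([ 0.00211576, -0.06947999, -0.00220309]), 'gripper_width': 91.36392973389029}
```

View pics/top0b.png

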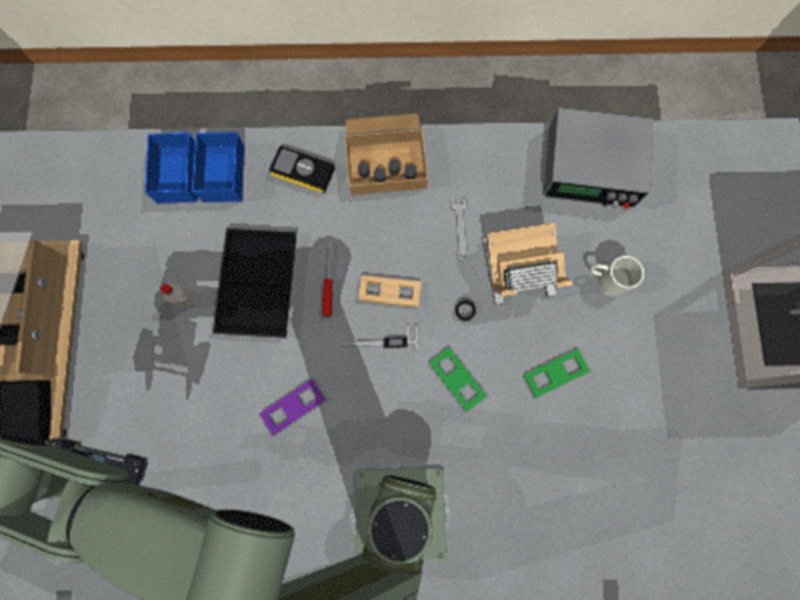

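View pics/scene0b.png

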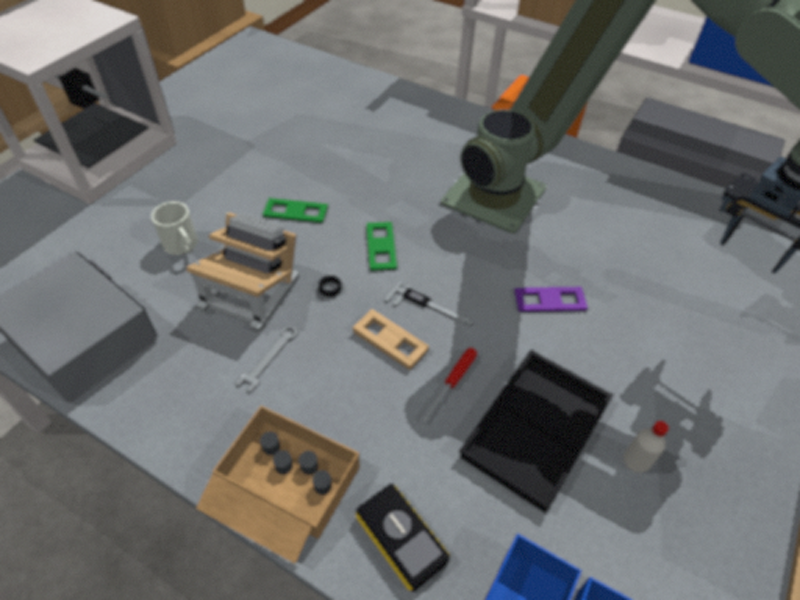

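```bash
python3 -m inch; cat >> h.py <<'E'
def px(f,u,v,z,s=1.5625):
    "pixel of the s-times enlarged saved picture -> world point on plane z"
    c=np.load(f+'.npy',allow_pickle=True).item(); R=cv2.Rodrigues(np.array(c['rvec'],float))[0]; t=np.array(c['tvec'],float).ravel()
    fl=192/np.tan(np.radians(c['fovy']/2)); d=R.T@np.array([(u/s-c['cx'])/fl,(v/s-c['cy'])/fl,1]); o=-R.T@t
    return (o+d*(z-o[2])/d[2])
E
python3 - <<'E'
from h import *
T='pics/top0.png'
def g(n,ps,z): 
    P=np.array([px(T,u,v,z)[:2] for u,v in ps]); print(n,P.round().tolist(),'mean',P.mean(0).round(1).tolist(),'edges',np.linalg.norm(P-np.roll(P,-1,0),axis=1).round().tolist(),np.degrees(np.arctan2(*(P[1]-P[0])[::-1])).round(1))
g('tray',[(229,227),(297,228),(288,337),(214,333)],30)
g('pile',[(359,273),(422,278),(419,307),(359,302)],20)
g('modtop',[(504,269),(556,263),(558,288),(509,295)],190)
g('standrear',[(488,233),(556,224)],120)
E
```

```text
tray [[700.0, 418.0], [695.0, 246.0], [417.0, 262.0], [430.0, 442.0]] mean [560.3, 342.3] edges [172.0, 279.0, 180.0, 272.0] -92.0
pile [[577.0, 90.0], [561.0, -67.0], [487.0, -58.0], [502.0, 91.0]] mean [531.6, 14.1] edges [158.0, 74.0, 149.0, 74.0] -95.8
modtop [[534.0, -242.0], [546.0, -357.0], [489.0, -357.0], [475.0, -249.0]] mean [510.9, -301.4] edges [116.0, 57.0, 109.0, 59.0] -84.3
standrear [[642.0, -222.0], [661.0, -385.0]] mean [651.5, -303.2] edges [164.0, 164.0] -83.2invalid input
```

```bash
cat >> h.py <<'E'
from scipy.spatial.transform import Rotation as Ro
def rot(): return Ro.from_euler('xyz',env.state()['ee_rot'],degrees=True)
def to(x,y,z,s=None):
    "shift in tool axes to a world point"
    p=env.state()['ee_pos']; d=rot().inv().apply(np.array([x,y,z])-p); n=int(np.ceil(np.abs(d).max()/62)); print('shift',d.round(1),'rows>=',n,'each',(d/n).round(1))
E
python3 -c "
from h import *
to(780,90,300)"
```

```text
shift [-736.9 -303.5 -111.2] rows>= 12 each [-61.4 -25.3  -9.3]
```

```bash
python3 -m inch '{"hand":[1,1,1,1,1,1,1,1,1,1,1,1,1,1],"travel":[[-20,0,-30],[-56,-22,-30],[-60,-24,-20],[-60,-24,-10],[-60,-24,-10],[-60,-24,-10],[-60,-24,0],[-60,-24,0],[-60,-24,0],[-60,-24,0],[-60,-24,0],[-60,-24,0],[-60,-24,0],[-60,-40,0]],"twist":[0,0,0,0,0,0,0,0,0,0,0,0,0,0]}'; python3 -c "
from h import *
to(880,100,300); print(env.state()['qpos'].round(1))"
```

```text
time_s: 1.85
ee_pos: [800.6, 79.7, 292.7]
ee_rot: [180.0, -0.1, 166.4]
force: [0.4, 0.5, -0.5]
gripper_width: 91.1
shift [-72.4  38.4  -7.4] rows>= 2 each [-36.2  19.2  -3.7]
[  4.9  41.6  35.2   0.  103.3 -71.6]
```

```bash
python3 -m inch '{"hand":[1,1,1,1,1],"travel":[[-47,17,0],[-47,17,0],[-47,17,0],[-47,17,0],[0,0,0]],"twist":[0,0,0,0,0]}'; python3 -c "
from h import *
to(880,100,300); print(env.state()['qpos'].round(1))"
```

```text
time_s: 2.48
ee_pos: [906.3, 92.8, 247.1]
ee_rot: [178.6, 3.9, 166.3]
force: [-0.6, -0.4, -0.6]
gripper_width: 91.3
shift [ 23.6   2.2 -54.6] rows>= 1 each [ 23.6   2.2 -54.6]
[ 5.100e+00  5.560e+01  1.240e+01  1.000e-01  1.078e+02 -7.130e+01]
```

```bash
python3 -m inch '{"hand":[1,1,1,1],"travel":[[-47,17,-40],[-47,17,-40],[-47,17,-40],[0,0,0]],"twist":[0,0,0,0]}'; python3 -c "
from h import *
print(env.state()['qpos'].round(1), rot().as_matrix()[:,2].round(3))"
```

```text
time_s: 2.98
ee_pos: [916.8, 94.9, 316.8]
ee_rot: [176.1, 11.0, 166.0]
force: [-0.8, -0.5, 0.0]
gripper_width: 91.2
[  5.1  51.5  12.3   0.2 104.5 -71.2] [ 0.201  0.021 -0.979]
```

```bash
python3 -m inch '{"hand":[1,1,1,1,1,1],"travel":[[-47,17,-40],[-47,17,-40],[-47,17,-40],[-47,17,-40],[-47,17,-40],[0,0,0]],"twist":[0,0,0,0,0,0]}'; python3 -c "
from h import *
print(env.state()['qpos'].round(1), rot().as_matrix()[:,2].round(3))"
```

```text
time_s: 3.72
ee_pos: [914.8, 96.0, 435.3]
ee_rot: [172.0, 21.5, 164.8]
force: [-0.3, -0.2, -0.1]
gripper_width: 91.0
[  5.2  44.7  12.3   0.3 100.1 -71.1] [ 0.387  0.04  -0.921]
```

```bash
python3 -m inch '{"hand":[1,1,1,1,1,1,1],"travel":[[-47,17,-40],[40,-30,0],[50,-40,0],[50,-40,0],[50,-40,0],[50,-40,0],[0,0,0]],"twist":[0,0,0,0,0,0,0]}'; python3 -c "
from h import *
z=rot().as_matrix()[:,2];print(env.state()['qpos'].round(1), z.round(3),np.degrees([np.arccos(-z[2]),np.arctan2(z[1],z[0])]))"
```

```text
time_s: 4.6
ee_pos: [686.0, -18.3, 347.4]
ee_rot: [171.3, 22.8, 164.5]
force: [0.9, 0.4, 0.8]
gripper_width: 91.2
[ -4.8  12.1  80.4   4.9  63.6 -82.3] [ 0.41   0.043 -0.911] [24.34901705  5.95369975]
```

```bash
python3 -c "
from h import *
to(458,-318,290)"
```

```text
shift [ 151.  -345.5  -54.1] rows>= 6 each [ 25.2 -57.6  -9. ]
```

```bash
python3 -m inch '{"hand":[1,1,1,1,1,1,1,1,1,1,1,1,1,1],"travel":[[25,-57,-9],[25,-57,-9],[25,-57,-9],[25,-57,-9],[25,-57,-9],[25,-57,-9],[0,0,0],[0,0,0],[0,0,0],[0,0,0],[0,0,0],[0,0,0],[0,0,0],[0,0,0]],"twist":[0,0,0,0,0,0,10,10,10,10,10,10,8,0]}'; python3 - <<'E'
from h import *
R=rot().as_matrix();print(env.state()['qpos'].round(1),R.round(3).tolist())
d=snap('wrist','pics/w1.png');print(d['fovy'],d['cx'],d['cy']);Rc=cv2.Rodrigues(np.array(d['rvec']))[0];print((-Rc.T@np.array(d['tvec']).ravel()).round(1),Rc.round(2).tolist())
cv2.imwrite('pics/w1b.png',cv2.resize(d['frame'],(800,600),interpolation=cv2.INTER_CUBIC))
E
```

```text
time_s: 6.35
ee_pos: [469.9, -313.3, 295.0]
ee_rot: [155.0, 1.3, 98.3]
force: [1.3, 0.4, -0.1]
gripper_width: 91.2
[-47.3   5.2  96.3  21.9  64.5 -63. ] [[-0.144, 0.896, 0.42], [0.989, 0.14, 0.041], [-0.022, 0.422, -0.906]]
65.70646984690485 251.9931458753925 191.51921291266427
[ 376.8 -238.   469.6] [[0.9, 0.14, 0.42], [0.02, -0.96, 0.29], [0.44, -0.25, -0.86]]
```

View pics/w1b.png

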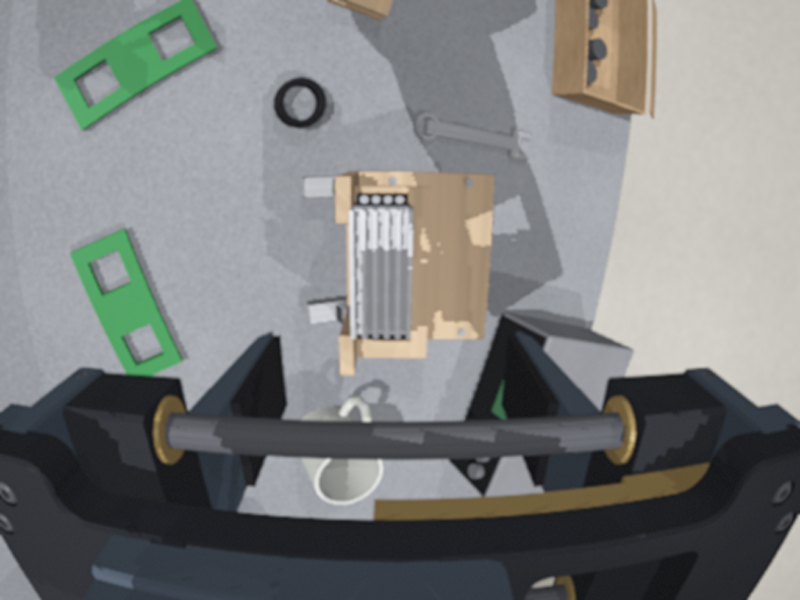

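```bash
python3 - <<'E'
import cv2
i=cv2.imread('pics/w1.png')[105:245,185:325]
cv2.imwrite('pics/w1c.png',cv2.resize(i,(700,700),interpolation=cv2.INTER_CUBIC)[:600])
i=cv2.resize(i,(600,600),interpolation=cv2.INTER_CUBIC); cv2.imwrite('pics/w1c.png',i)
E
```

```text
(no output)
```

View pics/w1c.png

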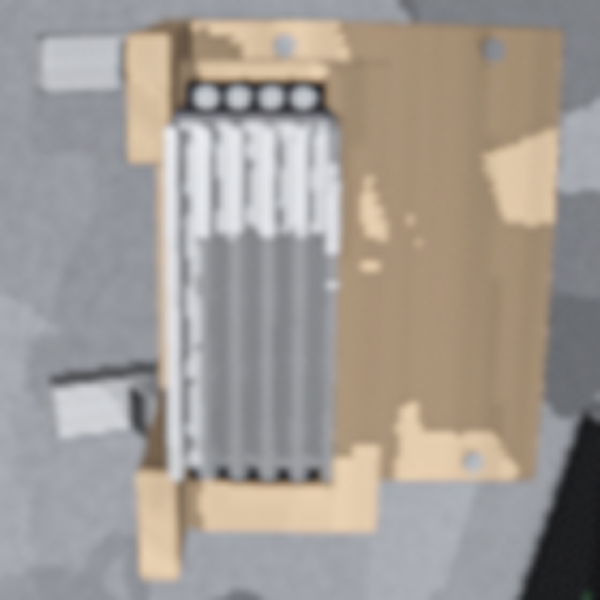

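```bash
cat >> h.py <<'E'
def proj(c,P):
    R=cv2.Rodrigues(np.array(c['rvec'],float))[0]; p=np.atleast_2d(P)@R.T+np.array(c['tvec'],float).ravel()
    fl=192/np.tan(np.radians(c['fovy']/2)); r=np.hypot(p[:,0],p[:,1]); th=np.arctan2(r,p[:,2]); return np.c_[c['cx']+fl*th*p[:,0]/r,c['cy']+fl*th*p[:,1]/r]
def axes(yaw,t=25): return Ro.from_euler('ZY',[yaw,-t],degrees=True).as_matrix()  # columns u,y,w
E
python3 - <<'E'
from h import *
from scipy.optimize import least_squares
c=np.load('pics/w1.png.npy',allow_pickle=True).item()
M=[(-12,82,80),(0,82,80),(-12,46,80),(-12,-46,80),(0,-46,80),(-12,-82,80),(0,-82,80),(170,82,0),(170,-82,0),(62,-75,52),(0,-60,94),(46,-60,94)]
I=np.array([(127,33),(172,33),(128,160),(138,472),(181,470),(142,578),(180,578),(564,29),(535,480),(376,531),(180,480),(330,480)])/(600/140)+[185,105]
M=np.array(M,float)
def f(q,full=False):
    X,Y,yaw,a=q; A=axes(yaw); m=M.copy(); m[7:9,0]=85+a
    P=np.array([X,Y,90])+ (m-[a,0,0])@A.T
    r=proj(c,P)-I
    return r if full else np.r_[r.ravel(),(a-85)/3]
s=least_squares(f,[560,-303,6.5,85],loss='soft_l1'); print(s.x.round(2)); print(f(s.x,True).round(1).tolist())
E
```

```text
[ 575.72 -308.12    8.22   39.79]
[[0.1, -1.4], [-0.0, -1.5], [0.2, -0.3], [-0.3, 0.0], [-0.9, 0.6], [-0.3, 0.7], [-0.0, 0.9], [1.2, -1.1], [1.2, 0.3], [0.8, -1.6], [-1.3, 13.2], [1.2, 13.6]]
```

```bash
python3 - <<'E'
from h import *
from scipy.optimize import least_squares
c=np.load('pics/w1.png.npy',allow_pickle=True).item()
M=np.array([(-12,82,80),(0,82,80),(-12,46,80),(-12,-46,80),(0,-46,80),(-12,-82,80),(0,-82,80),(170,82,0),(170,-82,0),(62,-75,52)],float)
I=np.array([(127,33),(172,33),(128,160),(138,472),(181,470),(142,578),(180,578),(564,29),(535,480),(376,531)])/(600/140)+[185,105]
for mode in 'L z a85'.split():
  def f(q,full=False):
    X,Y,yaw,zt,L=q; A=axes(yaw); m=M.copy(); m[7:9,0]=L
    P=np.array([X,Y,zt])+ m@A.T
    r=proj(c,P)-I
    k={'L':(zt+L/2*.4226-90)*10,'z':0,'a85':(L-170)*10}[mode]
    return r if full else np.r_[r.ravel(),k]
  s=least_squares(f,[500,-310,6.5,60,150]); A=axes(s.x[2]); T=s.x[:3]*0+np.array([s.x[0],s.x[1],s.x[3]]); print(mode,s.x.round(2),round(s.cost,2),'modtop c',(T+A@[23,0,73]).round(1)); print(f(s.x,True).round(1).tolist())
E
```

```text
L [ 544.03 -316.08    8.21   63.45  125.69] 6.4 modtop c [ 534.1 -317.5  139.3]
[[0.4, 1.0], [0.0, 0.9], [0.5, 1.1], [-0.1, -0.7], [-0.9, -0.1], [-0.1, -0.6], [-0.0, -0.5], [-0.3, 0.9], [-0.2, -0.3], [-0.4, -2.5]]
z [ 541.89 -314.8     8.2    68.95  124.28] 2.66 modtop c [ 532.  -316.2  144.8]
[[0.3, -0.1], [0.1, -0.2], [0.4, 0.6], [-0.2, -0.1], [-0.8, 0.5], [-0.2, 0.3], [0.0, 0.5], [-0.0, -0.0], [0.0, 0.3], [0.3, -1.8]]
a85 [ 553.88 -325.16    8.5    26.89  169.81] 479.12 modtop c [ 544.  -326.6  102.8]
[[-2.3, 7.5], [-3.7, 7.4], [-2.0, 4.8], [-2.3, -3.8], [-3.9, -3.2], [-2.2, -5.8], [-2.9, -5.7], [16.3, 6.7], [16.1, -3.5], [-7.0, -6.6]]
```

```bash
cat >> h.py <<'E'
def pin(c,P):
    fl=192/np.tan(np.radians(c['fovy']/2)); K=np.array([[fl,0,c['cx']],[0,fl,c['cy']],[0,0,1.]])
    return cv2.projectPoints(np.atleast_2d(np.array(P,float)),np.array(c['rvec'],float),np.array(c['tvec'],float),K,None)[0][:,0]
E
python3 - <<'E'
from h import *
for n in('top','scene'):
  c=np.load(f'pics/{n}0.png.npy',allow_pickle=True).item()
  for q in([544.03,-316.08,8.21,63.45,125.7],[541.89,-314.8,8.2,68.95,124.3]):
    T=np.array([q[0],q[1],q[3]]);A=axes(q[2])
    print(n,(pin(c,T+np.array([(q[4],82,0),(q[4],-82,0),(62,75,52),(62,-75,52),(0,82,80),(0,-82,80)])@A.T)).round(1).tolist())
def crop(n,x,y,w,h,s):
  cc=cv2.imread(f'pics/{n}0.png')[y:y+h,x:x+w]; return cv2.resize(cc,(w*s,h*s),interpolation=cv2.INTER_CUBIC)
a=crop('top',305,135,65,65,6);b=crop('scene',115,130,80,65,5)
b=cv2.copyMakeBorder(b,0,65,0,0,cv2.BORDER_CONSTANT); print(a.shape,b.shape); cv2.imwrite('pics/st.png',np.hstack([a,b]))
E
```

```text
top [[311.3, 148.6], [354.5, 141.8], [318.2, 167.2], [358.8, 160.8], [320.0, 185.7], [364.8, 178.5]]
top [[311.2, 149.0], [354.6, 142.2], [318.1, 167.4], [358.9, 160.9], [319.9, 185.9], [365.0, 178.7]]
scene [[163.3, 188.4], [117.9, 172.1], [173.8, 165.6], [133.0, 151.7], [186.6, 152.4], [143.0, 138.1]]
scene [[164.0, 186.8], [118.5, 170.5], [174.4, 164.1], [133.4, 150.2], [187.1, 150.9], [143.5, 136.6]]
(390, 390, 3) (390, 400, 3)
```

View pics/st.png

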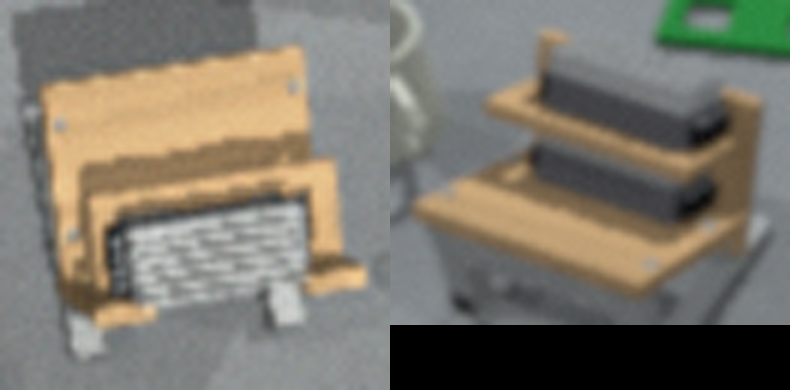

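```bash
python3 -c "
from h import *
T=np.array([543.3,-315.7,65.3]);A=axes(8.2)
to(*(T+A@[23,0,115])); R=rot().as_matrix(); print((A.T@R).round(3).tolist())"
```

```text
shift [-10.7  -8.2 123.7] rows>= 2 each [-5.3 -4.1 61.9]
[[-0.011, 1.0, -0.001], [1.0, 0.011, -0.019], [-0.019, -0.001, -1.0]]
```

```bash
python3 -m inch '{"hand":[1,1,1,1],"travel":[[-5,-4,50],[-4,-3,45],[-2,-1,28],[0,0,0]],"twist":[0.5,0,0,0]}'; python3 - <<'E'
from h import *
d=snap('wrist','pics/w2.png')
cv2.imwrite('pics/w2b.png',cv2.resize(d['frame'][60:315,130:470],(800,600),interpolation=cv2.INTER_CUBIC))
T=np.array([543.3,-315.7,65.3]);A=axes(8.2)
P=np.array([(-12,82,80),(0,82,80),(-12,46,80),(-12,-46,80),(125,82,0),(125,-82,0),(62,75,52),(62,-75,52),(0,46,94),(46,46,94)])
print(((proj(d,T+P@A.T)-[130,60])*800/340).round().tolist())
to(*(T+A@[23,0,115]))
E
```

```text
time_s: 6.9
ee_pos: [514.3, -318.2, 176.7]
ee_rot: [155.3, 0.7, 97.9]
force: [0.2, 0.2, 0.7]
gripper_width: 91.2
[[183.0, 114.0], [220.0, 113.0], [186.0, 222.0], [198.0, 466.0], [519.0, 114.0], [490.0, 444.0], [399.0, 131.0], [382.0, 491.0], [218.0, 230.0], [366.0, 231.0]]
shift [-0.9  1.2 -0.2] rows>= 1 each [-0.9  1.2 -0.2]
```

View pics/w2b.png

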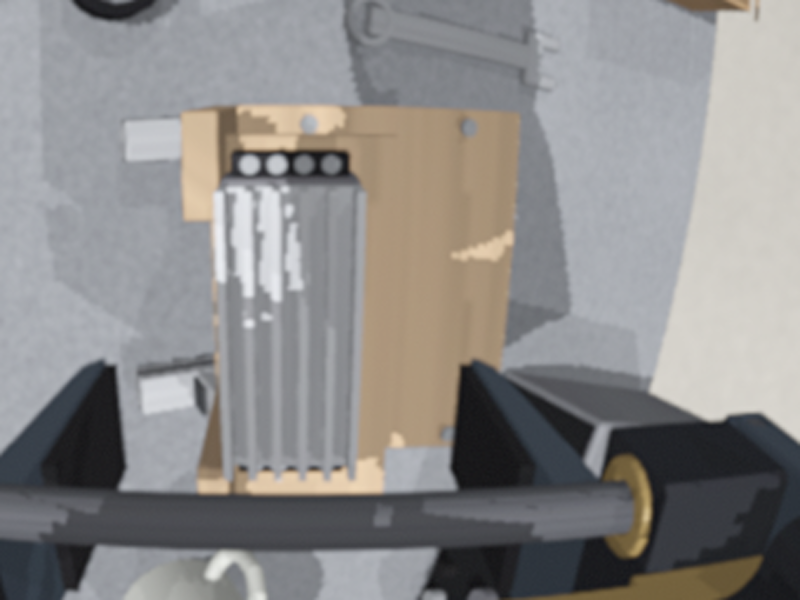

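```bash
python3 -c "
from h import *
T=np.array([543.3,-315.7,65.3]);A=axes(8.2)
to(*(T+A@[23,12,58]))"
```

```text
shift [12.   1.4 56.6] rows>= 1 each [12.   1.4 56.6]
```

```bash
python3 -m inch '{"hand":[1,1,1,1,0,0,0,0,0],"travel":[[8,1,10],[4,0.4,22],[0,0,18],[0,0,7],[0,0,0],[0,0,0],[0,0,0],[0,0,0],[0,0,0]],"twist":[0,0,0,0,0,0,0,0,0]}' 30;  python3 -c "
from h import *
T=np.array([543.3,-315.7,65.3]);A=axes(8.2)
print(A.T@(env.state()['ee_pos']-T),env.state()['force'])"
```

```text
time_s: 8.07
ee_pos: [537.0, -304.3, 127.1]
ee_rot: [155.2, 0.8, 97.8]
force: [-4.5, -1.3, 2.0]
gripper_width: 45.9
[21.96526503 12.20860923 57.95354534] [-4.49662117 -1.26485178  1.99435377]
```

```bash
python3 -m inch '{"hand":[0,0,0,0,0,0],"travel":[[0,0,-4],[0,0,-15],[0,0,-40],[0,0,-55],[0,0,-55],[0,0,-30]],"twist":[0,0,0,0,0,0]}';  python3 -c "
from h import *
to(430,48,430); z=rot().as_matrix()[:,2];print(env.state()['qpos'].round(1), z.round(3))"
```

```text
time_s: 8.82
ee_pos: [453.2, -313.3, 311.5]
ee_rot: [155.1, 1.1, 97.7]
force: [0.5, -0.4, -3.7]
gripper_width: 45.7
shift [ 359.    75.7 -102.8] rows>= 6 each [ 59.8  12.6 -17.1]
[-48.8   3.7  95.7  21.8  67.  -62.9] [ 0.42   0.04  -0.907]
```

```bash
python3 -m inch '{"hand":[0,0,0,0,0,0,0,0,0,0,0,0],"travel":[[20,4,-6],[45,9,-13],[55,11,-16],[58,12,-17],[58,12,-17],[58,12,-17],[40,8,-12],[25,5,-5],[0,-40,-18],[0,-45,-20],[0,-45,-20],[0,0,0]],"twist":[0,0,0,0,0,0,0,0,0,0,0,0]}' 40;  python3 -c "
from h import *
z=rot().as_matrix()[:,2];print(env.state()['qpos'].round(1), z.round(3))"
```

```text
time_s: 10.32
ee_pos: [283.6, 29.0, 423.9]
ee_rot: [155.1, 0.8, 97.8]
force: [0.5, 0.0, -3.6]
gripper_width: 45.6
[  0.6 -27.8 102.3   2.3  80.7  -7.2] [ 0.418  0.045 -0.907]
```

```bash
python3 -m inch '{"hand":[0,0,0,0],"travel":[[0,-45,-20],[0,-45,-20],[0,-45,-20],[0,0,0]],"twist":[0,0,0,0]}' 40;  python3 -c "
from h import *
z=rot().as_matrix()[:,2];print(env.state()['qpos'].round(1), z.round(3))"
```

```text
time_s: 10.82
ee_pos: [148.2, 22.9, 422.3]
ee_rot: [155.4, 1.5, 97.2]
force: [0.6, -0.3, -4.0]
gripper_width: 45.8
[-15.5 -41.2 104.6   8.   93.1 -21. ] [ 0.416  0.029 -0.909]
```

```bash
python3 - <<'E'
import numpy as np
D=np.array([(18.34,89.7,72.04,575.,188.5),(41.6,35.2,103.3,804.6,292.7),(55.6,12.4,107.8,911,247.1),(51.5,12.3,104.5,921.7,316.8),(44.7,12.3,100.1,919.8,435.3)])
def rows(j):
    a,b,c=np.radians(j); S=a+b; U=S+c; s,k=np.sin,np.cos
    return [[1,0,s(a),s(S),k(S),s(U)],[0,1,k(a),k(S),-s(S),k(U)]]
A=np.vstack([rows(d[:3]) for d in D]); y=D[:,3:].ravel()
p,res,rk,sv=np.linalg.lstsq(A,y,rcond=None); print('a,h,L1,L2,off,t',p.round(1),(A@p-y).round(1),sv.round(2))
np.save('kin.npy',p)
for tilt in(25,15,5,0):
  for z in(150,250,350,450,550,650):
    out=[]
    for j2 in range(-48,116,2):
      for j3 in range(12,150,2):
        j5=180-tilt-j2-j3
        if not 2.8<j5<150.5: continue
        r,zz=np.array(rows((j2,j3,j5)))@p
        if abs(zz-z)<8: out.append((round(r),j2,j3,j5))
    print(tilt,z,min(out),max(out))
E
```

```text
a,h,L1,L2,off,t [ -3.9 134.7 596.6 418.9  21.3 362.6] [ 0.  -0.2 -0.4  0.4  0.3  0.1  0.1 -0.  -0.  -0.3] [4.19 3.39 0.81 0.49 0.19 0.09]
25 150 (122, -48, 142, 61) (1097, 64, 12, 79)
25 250 (122, -48, 128, 75) (1056, 58, 12, 85)
25 350 (97, -48, 114, 89) (992, 50, 14, 91)
25 450 (49, -48, 100, 103) (923, 44, 12, 99)
25 550 (-66, -48, 78, 125) (826, 36, 12, 107)
25 650 (-200, -44, 50, 149) (696, 26, 14, 115)
15 150 (65, -48, 140, 73) (1028, 62, 14, 89)
15 250 (61, -48, 126, 87) (981, 56, 12, 97)
15 350 (32, -48, 112, 101) (927, 50, 12, 103)
15 450 (-28, -48, 96, 117) (848, 42, 14, 109)
15 550 (-164, -48, 72, 141) (749, 34, 14, 117)
15 650 (-141, -38, 54, 149) (607, 24, 14, 127)
5 150 (3, -48, 138, 85) (963, 62, 12, 101)
5 250 (-4, -48, 124, 99) (919, 56, 12, 107)
5 350 (-36, -48, 110, 113) (851, 48, 14, 113)
5 450 (-100, -48, 94, 129) (778, 42, 12, 121)
5 550 (-199, -46, 72, 149) (677, 34, 12, 129)
5 650 (-86, -32, 58, 149) (534, 24, 12, 139)
0 150 (-28, -48, 138, 90) (931, 62, 12, 106)
0 250 (-36, -48, 124, 104) (887, 56, 12, 112)
0 350 (-67, -48, 110, 118) (819, 48, 14, 118)
0 450 (-141, -48, 92, 136) (747, 42, 12, 126)
0 550 (-190, -44, 74, 150) (646, 34, 12, 134)
0 650 (-56, -28, 58, 150) (502, 24, 12, 144)
```

```bash
python3 -c "
from h import *
to(620,337.6,160); R=rot().as_matrix(); print(R.round(3).tolist())"
```

```text
shift [259.5 355.  443.9] rows>= 8 each [32.4 44.4 55.5]
[[-0.126, 0.9, 0.416], [0.992, 0.125, 0.029], [-0.026, 0.417, -0.909]]
```

```bash
python3 -m inch '{"hand":[0,0,0,0,0,0,0,0,0,0,0],"travel":[[13,18,22],[26,35,44],[29,40,50],[29,40,50],[29,40,50],[29,40,50],[29,40,50],[29,40,50],[29,40,50],[17,12,28],[0,0,0]],"twist":[0,0,0,0,0,0,0,0,0,0,0]}';  python3 - <<'E'
from h import *
to(620,337.6,60);to(620,337.6,20); R=rot().as_matrix();print(env.state()['qpos'].round(1),R.round(3).tolist())
d=snap('wrist','pics/w3.png')
cv2.imwrite('pics/w3b.png',cv2.resize(d['frame'],(800,600),interpolation=cv2.INTER_CUBIC))
E
```

```text
time_s: 12.2
ee_pos: [508.2, 262.7, 183.4]
ee_rot: [158.1, 1.0, 96.9]
force: [-0.9, -0.4, -4.0]
gripper_width: 45.8
shift [ 63.   65.8 158.2] rows>= 3 each [21.  21.9 52.7]
shift [ 63.8  50.9 195.3] rows>= 4 each [15.9 12.7 48.8]
[ 32.6   8.6 107.7 -14.4  45.1  34. ] [[-0.121, 0.92, 0.372], [0.992, 0.119, 0.028], [-0.018, 0.373, -0.928]]
```

View pics/w3b.png

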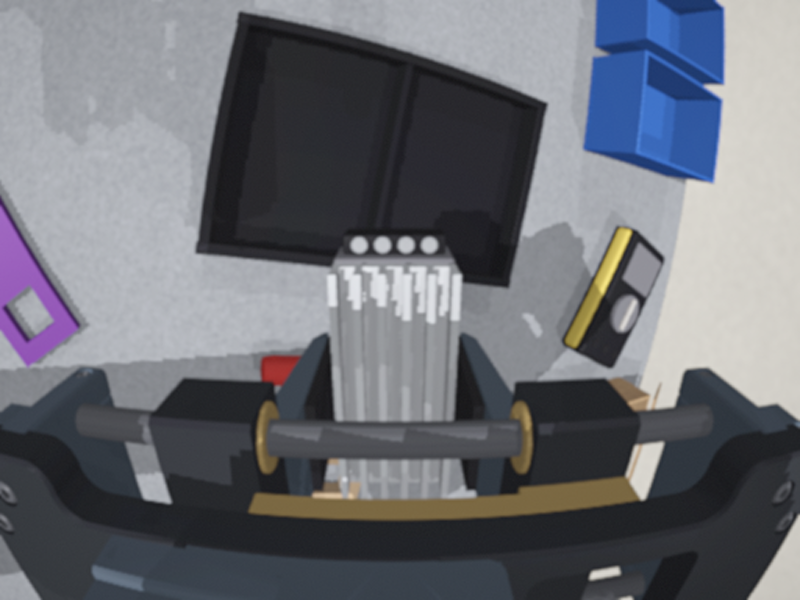

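```bash
cat >> h.py <<'E'
def fpx(c,u,v,z):
    "fisheye pixel -> world on plane z"
    R=cv2.Rodrigues(np.array(c['rvec'],float))[0]; o=-R.T@np.array(c['tvec'],float).ravel(); fl=192/np.tan(np.radians(c['fovy']/2))
    a=np.array([u-c['cx'],v-c['cy']]); r=np.hypot(*a); th=r/fl; d=R.T@np.r_[np.sin(th)*a/r,np.cos(th)]; return o+d*(z-o[2])/d[2]
E
python3 - <<'E'
from h import *
c=np.load('pics/w3.png.npy',allow_pickle=True).item()
P=np.array([fpx(c,u/1.5625,v/1.5625,30)[:2] for u,v in[(240,13),(546,103),(508,286),(198,250)]]);print(P.round(1).tolist(),P.mean(0),np.linalg.norm(P-np.roll(P,-1,0),axis=1).round())
for a,b in((0,1),(3,2)): print(np.degrees(np.arctan2(*(P[b]-P[a])[::-1])))
cc=P.mean(0);d=(P[1]-P[0]+P[2]-P[3]);d/=np.linalg.norm(d); print('near',cc-64.75*d,'far',cc+64.75*d)
R=rot().as_matrix();E=np.r_[cc+64.75*d-23*R[:2,1]/np.hypot(*R[:2,1]),5]; t=E+23*R[:,1]-6*R[:,2];print(t); to(*(t+[0,0,45]));to(*t)
E
```

```text
[[431.8, 447.5], [698.8, 426.8], [686.1, 255.1], [419.2, 276.8]] [558.98304866 351.56676612] [268. 172. 268. 171.]
-4.414232774752363
-4.649623483232986
near [494.43549191 356.68295787] far [623.53060541 346.45057438]
[619.62459237 346.06415375  19.1798852 ]
shift [ 72.1  67.3 156.2] rows>= 3 each [24.  22.4 52.1]
shift [ 72.9  50.4 197.9] rows>= 4 each [18.2 12.6 49.5]
```

```bash
python3 -m inch '{"hand":[0,0,0,0,0,0],"travel":[[10,9,20],[20,19,45],[22,20,48],[16,15,32],[4,4,11],[0,0,0]],"twist":[0,0,0,0,0,0]}';  python3 - <<'E'
from h import *
R=rot().as_matrix();E=np.r_[623.5-23*R[0,1]/np.hypot(*R[:2,1]),346.5-23*R[1,1]/np.hypot(*R[:2,1]),5]; t=E+23*R[:,1]-6*R[:,2];print(t); to(*(t+[0,0,6]));to(*t); print(R.round(3).tolist())
E
```

```text
time_s: 13.0
ee_pos: [620.6, 344.6, 68.2]
ee_rot: [157.7, 1.0, 96.8]
force: [-0.9, -0.2, -4.1]
gripper_width: 45.5
[619.52897065 346.10684477  19.26776617]
shift [  2.3 -17.1  39.4] rows>= 1 each [  2.3 -17.1  39.4]
shift [  2.4 -19.4  45. ] rows>= 1 each [  2.4 -19.4  45. ]
[[-0.119, 0.918, 0.378], [0.993, 0.116, 0.03], [-0.017, 0.379, -0.925]]
```

```bash
python3 -m inch '{"hand":[0,0,0,0,0,0],"travel":[[0,-4,11],[0,-6,14],[0,-4,9],[0,-1,3],[0,-0.7,1.8],[0,0,0]],"twist":[0,0,0,0,0,0]}'
```

```text
time_s: 13.75
ee_pos: [622.0, 344.2, 27.0]
ee_rot: [157.6, 0.9, 96.8]
force: [-0.4, -0.1, -4.6]
gripper_width: 45.9
```

```bash
python3 -m inch '{"hand":[0,0,0],"travel":[[0,-0.4,0.9],[0,-0.4,0.9],[0,0,0]],"twist":[0,0,0]}'
```

```text
time_s: 14.12
ee_pos: [621.7, 344.0, 24.8]
ee_rot: [157.7, 0.9, 96.8]
force: [0.2, 0.4, -4.4]
gripper_width: 45.9
```

```bash
python3 -m inch '{"hand":[0,0,0],"travel":[[0,-0.7,1.8],[0,-0.4,0.9],[0,0,0]],"twist":[0,0,0]}';python3 -m inch '{"hand":[0,0],"travel":[[0,-0.4,0.9],[0,0,0]],"twist":[0,0]}';python3 -m inch '{"hand":[0,0],"travel":[[0,-0.4,0.9],[0,0,0]],"twist":[0,0]}'
```

```text
time_s: 14.5
ee_pos: [621.6, 343.9, 21.7]
ee_rot: [157.7, 0.9, 96.8]
force: [0.0, -0.7, -4.1]
gripper_width: 45.9
time_s: 14.75
ee_pos: [621.7, 343.9, 20.8]
ee_rot: [157.7, 0.9, 96.8]
force: [-0.1, -0.8, -4.0]
gripper_width: 45.1
time_s: 15.0
ee_pos: [621.6, 343.9, 19.8]
ee_rot: [157.7, 0.9, 96.8]
force: [-0.4, 0.4, -3.9]
gripper_width: 46.1
```

```bash
python3 -m inch '{"hand":[0,0],"travel":[[0,-0.4,0.9],[0,0,0]],"twist":[0,0]}';python3 -m inch '{"hand":[0,0],"travel":[[0,-0.4,0.9],[0,0,0]],"twist":[0,0]}'
```

```text
time_s: 15.25
ee_pos: [621.6, 343.8, 18.7]
ee_rot: [157.7, 0.9, 96.8]
force: [-0.2, 0.3, -3.6]
gripper_width: 45.5
time_s: 15.5
ee_pos: [621.5, 343.8, 17.8]
ee_rot: [157.7, 0.9, 96.8]
force: [0.3, -0.6, -3.6]
gripper_width: 45.5
```

```bash
python3 -m inch '{"hand":[0,0],"travel":[[0,-0.4,0.9],[0,0,0]],"twist":[0,0]}';python3 -m inch '{"hand":[0,0],"travel":[[0,-0.4,0.9],[0,0,0]],"twist":[0,0]}'
```

```text
time_s: 15.75
ee_pos: [621.5, 343.8, 16.8]
ee_rot: [157.7, 0.9, 96.8]
force: [0.9, 1.0, -4.7]
gripper_width: 45.8
time_s: 16.0
ee_pos: [621.5, 343.8, 15.8]
ee_rot: [157.7, 0.9, 96.8]
force: [-0.4, -0.4, -4.4]
gripper_width: 45.7
```

```bash
python3 -m inch '{"hand":[0,0],"travel":[[0,-0.4,0.9],[0,0,0]],"twist":[0,0]}';python3 -m inch '{"hand":[0,0],"travel":[[0,-0.2,0.5],[0,0,0]],"twist":[0,0]}'; python3 - <<'E'
from h import *
d=snap('wrist','pics/w4.png'); e=snap('scene','pics/s4.png')
cv2.imwrite('pics/w4b.png',np.hstack([cv2.resize(d['frame'][100:384,130:400],(400,420)),cv2.resize(e['frame'][200:350,260:410],(400,420),interpolation=cv2.INTER_CUBIC)]))
E
```

```text
time_s: 16.25
ee_pos: [621.7, 343.9, 15.1]
ee_rot: [157.6, 0.9, 96.8]
force: [-0.8, -0.3, -2.8]
gripper_width: 45.5
time_s: 16.5
ee_pos: [621.7, 343.9, 15.0]
ee_rot: [157.6, 0.9, 96.8]
force: [-2.7, -0.5, 1.0]
gripper_width: 45.8
```

View pics/w4b.png

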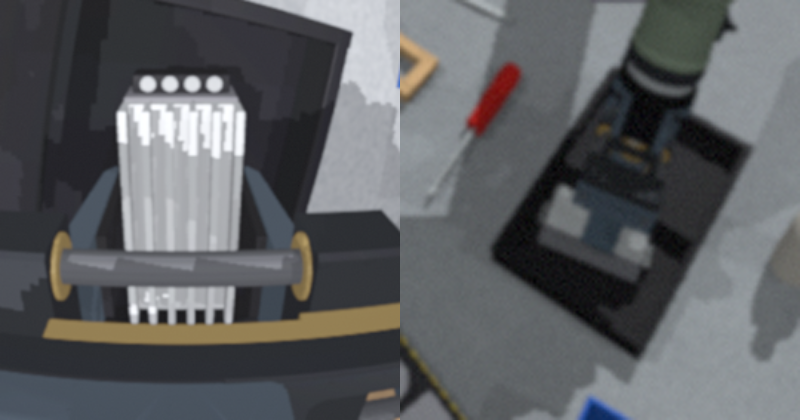

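```bash
python3 -m inch '{"hand":[0.51,0.52,0.53,0.535,0.54,0.545,0.55,0.56],"travel":[[0,0,0],[0,0,0],[0,0,-1],[0,0,-1.5],[0,0,-1.5],[0,0,-1.5],[0,0,-1],[0,0,0]],"twist":[0,0,0,0,0,0,0,0]}'
```

```text
time_s: 17.6
ee_pos: [619.1, 343.7, 20.6]
ee_rot: [157.6, 0.9, 96.8]
force: [0.5, -0.6, -0.2]
gripper_width: 50.6
```

```bash
python3 -m inch '{"hand":[0.57,0.58,0.59,0.60,0.61,0.62,0.63,0.64,0.65,0.65],"travel":[[0,0,-1],[0,0,-0.5],[0,0,-0.5],[0,0,-0.5],[0,0,-0.5],[0,0,-0.5],[0,0,-0.5],[0,0,-0.5],[0,0,-0.5],[0,0,0]],"twist":[0,0,0,0,0,0,0,0,0,0]}';python3 - <<'E'
from h import *
d=snap('wrist','pics/w5.png'); e=snap('scene','pics/s5.png')
cv2.imwrite('pics/w5b.png',np.hstack([cv2.resize(d['frame'][100:384,130:400],(400,420)),cv2.resize(e['frame'][200:350,260:410],(400,420),interpolation=cv2.INTER_CUBIC)]))
E
```

```text
time_s: 18.85
ee_pos: [617.2, 343.5, 25.1]
ee_rot: [157.7, 0.9, 96.8]
force: [-0.3, -0.3, -0.3]
gripper_width: 59.9
```

View pics/w5b.png

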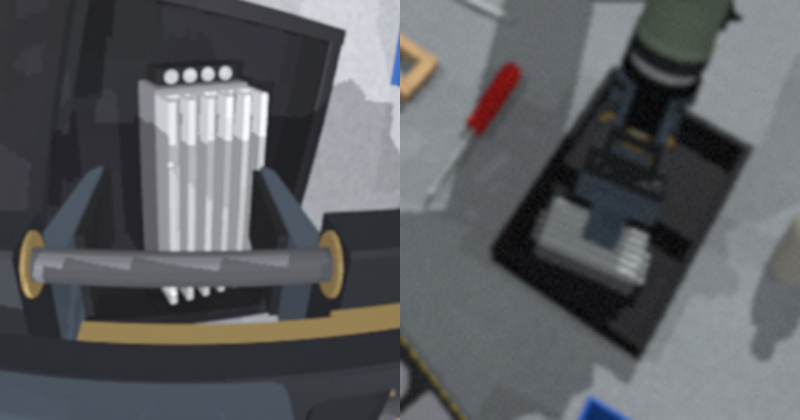

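```bash
python3 -m inch '{"hand":[0.65,0.7,0.8,1,1],"travel":[[0,0,-15],[0,0,-40],[0,0,-60],[0,0,-60],[0,0,-40]],"twist":[0,0,0,0,0]}';python3 - <<'E'
from h import *
T=np.array([541.9,-314.8,69]);A=axes(8.2)
to(*(T+A@[31,0,130])); R=rot().as_matrix(); print((A.T@R).round(3).tolist())
E
```

```text
time_s: 19.58
ee_pos: [535.0, 337.4, 228.4]
ee_rot: [157.4, 0.8, 96.8]
force: [1.2, 0.5, 0.3]
gripper_width: 89.3
shift [-648.6 -104.3   -3.2] rows>= 11 each [-59.   -9.5  -0.3]
[[0.016, 0.999, -0.043], [1.0, -0.017, -0.021], [-0.022, -0.042, -0.999]]
```

```bash
python3 -m inch '{"hand":[1,1,1,1,1,1,1,1,1,1,1,1,1],"travel":[[-25,-4,-10],[-50,-8,-10],[-58,-9,0],[-58,-9,0],[-58,-9,0],[-58,-9,0],[-58,-9,0],[-58,-9,0],[-58,-9,0],[-58,-10,0],[-58,-10,10],[-40,-7,10],[-11,-2,0]],"twist":[0,0,0,0,0,0,0,0,0,0,0,0,-1]}';python3 - <<'E'
from h import *
T=np.array([541.9,-314.8,69]);A=axes(8.2)
to(*(T+A@[31,0,90])); R=rot().as_matrix(); print((A.T@R).round(3).tolist())
d=snap('wrist','pics/w6.png')
P=np.array([(62,75,52),(62,-75,52),(0,75,52),(-12,46,80),(-12,-46,80),(-12,82,80),(125,82,0)])
i=d['frame'][60:315,130:470]; i=cv2.resize(i,(800,600),interpolation=cv2.INTER_CUBIC)
print(((proj(d,T+P@A.T)-[130,60])*800/340).round().tolist())
cv2.imwrite('pics/w6b.png',i)
E
```

```text
time_s: 21.2
ee_pos: [516.3, -320.1, 194.5]
ee_rot: [157.7, 1.3, 97.6]
force: [-0.7, 0.4, -0.7]
gripper_width: 91.2
shift [ 2.5  3.2 34.6] rows>= 1 each [ 2.5  3.2 34.6]
[[-0.001, 0.999, -0.047], [1.0, -0.0, -0.024], [-0.024, -0.047, -0.999]]
[[381.0, 118.0], [367.0, 470.0], [216.0, 118.0], [172.0, 205.0], [185.0, 440.0], [169.0, 102.0], [508.0, 103.0]]
```

View pics/w6b.png

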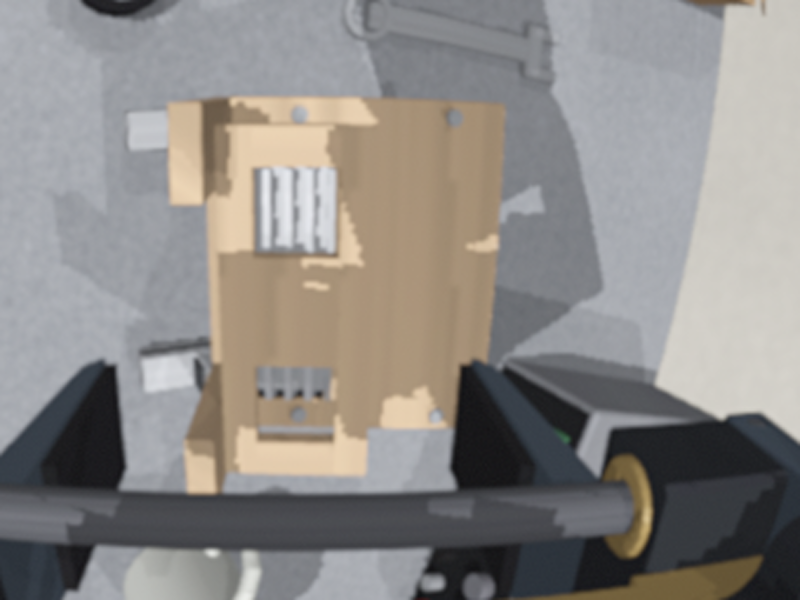

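```bash
python3 -m inch '{"hand":[1,1,1,1],"travel":[[1,3,30],[0,1,32],[0,1,10],[0,0,0]],"twist":[0,0,0,0]}';python3 - <<'E'
from h import *
T=np.array([541.9,-314.8,69]);A=axes(8.2)
to(*(T+A@[31,-1.5,44]))
E
```

```text
time_s: 21.75
ee_pos: [548.9, -313.5, 130.6]
ee_rot: [157.7, 1.3, 97.8]
force: [0.4, -0.3, -0.6]
gripper_width: 91.3
shift [-1.6 -1.1  9. ] rows>= 1 each [-1.6 -1.1  9. ]
```

```bash
python3 -m inch '{"hand":[1,1,1,0,0,0,0,0],"travel":[[-1.6,-1.1,4],[0,0,3.5],[0,0,1.5],[0,0,0],[0,0,0],[0,0,0],[0,0,0],[0,0,0]],"twist":[0,0,0,0,0,0,0,0]}' 25;python3 -m inch '{"hand":[0,0,0],"travel":[[0,0,-3],[0,0,-12],[0,0,0]],"twist":[0,0,0]}'
```

```text
time_s: 22.75
ee_pos: [551.3, -316.0, 121.4]
ee_rot: [157.7, 1.3, 97.7]
force: [0.8, -0.1, 0.7]
gripper_width: 44.4
time_s: 23.12
ee_pos: [546.0, -317.2, 136.9]
ee_rot: [157.6, 1.4, 97.7]
force: [-0.6, 0.0, 0.1]
gripper_width: 14.1
```

```bash
python3 - <<'E'
from h import *
d=snap('wrist','pics/w7.png'); e=snap('scene','pics/s7.png')
a=cv2.resize(d['frame'][60:300,170:370],(400,480),interpolation=cv2.INTER_CUBIC)
b=cv2.resize(e['frame'][110:206,110:190],(400,480),interpolation=cv2.INTER_CUBIC)
cv2.imwrite('pics/c7.png',np.hstack([a,b]))
T=np.array([541.9,-314.8,69]);A=axes(8.2)
P=np.array([(62,75,52),(62,-75,52),(0,75,52),(125,82,0),(125,-82,0),(0,82,80)])
print(((proj(d,T+P@A.T)-[170,60])*2).round().tolist(),((pin(e,T+P@A.T)-[110,110])*5+[400,0]).round().tolist())
print('tip',((pin(e,env.state()['ee_pos'])-[110,110])*5+[400,0]).round(),A.T@(env.state()['ee_pos']-T),env.state()['gripper_width'])
E
```

```text
[[253.0, 106.0], [233.0, 475.0], [68.0, 105.0], [385.0, 90.0], [348.0, 421.0], [49.0, 88.0]] [[722.0, 271.0], [517.0, 201.0], [772.0, 241.0], [670.0, 384.0], [442.0, 303.0], [786.0, 204.0]]
tip [[643. 210.]] [31.30088172 -2.37847232 59.10205441] 5.750546675720786
```

View pics/c7.png

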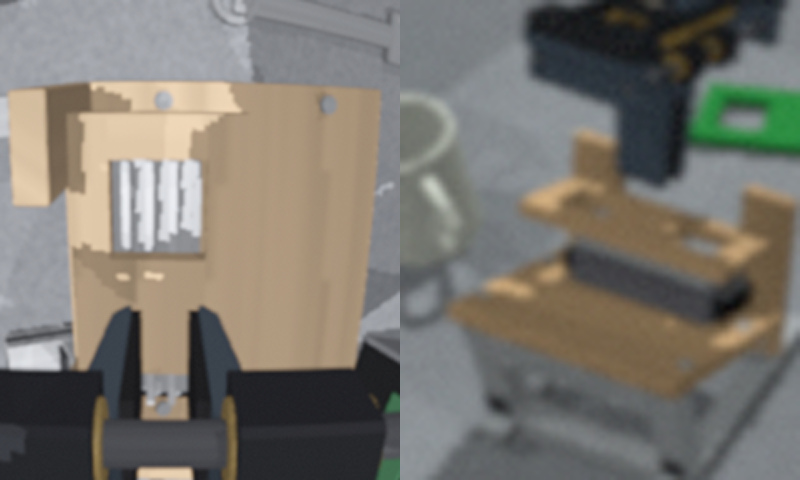

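```bash
python3 -m inch '{"hand":[1,1,1,1,1,1,1,1,1],"travel":[[0,0,0],[0,0,0],[0,0,0],[0,0,0],[0,0,0],[1,0,8],[0,1,10],[0,0,7],[0,0,3]],"twist":[0,0,0,0,0,0,0,0,0]}' 25;python3 - <<'E'
from h import *
T=np.array([541.9,-314.8,69]);A=axes(8.2)
s=env.state();print(A.T@(s['ee_pos']-T),s['force'])
E
python3 -m inch '{"hand":[0,0,0,0],"travel":[[0,0,0],[0,0,0],[0,0,0],[0,0,0]],"twist":[0,0,0,0]}' 25
```

```text
time_s: 24.35
ee_pos: [557.0, -314.2, 108.7]
ee_rot: [157.7, 1.3, 97.7]
force: [0.9, 0.6, -0.6]
gripper_width: 90.7
[30.40053739 -1.55118423 29.67728871] [ 0.91268009  0.60373957 -0.61922274]
time_s: 24.85
ee_pos: [557.0, -314.7, 110.0]
ee_rot: [157.6, 1.3, 97.7]
force: [-0.1, -0.4, 0.8]
gripper_width: 54.2
```

```bash
python3 -m inch '{"hand":[0.6,0.6],"travel":[[0,0,0],[0,0,0]],"twist":[0,0]}' 25; python3 - <<'E'
from h import *
T=np.array([541.9,-314.8,69]);A=axes(8.2)
s=env.state();print(A.T@(s['ee_pos']-T),s['force'])
d=snap('wrist','pics/w8.png'); e=snap('scene','pics/s8.png')
a=cv2.resize(d['frame'][60:300,170:370],(400,480),interpolation=cv2.INTER_CUBIC)
b=cv2.resize(e['frame'][110:206,110:190],(400,480),interpolation=cv2.INTER_CUBIC)
cv2.imwrite('pics/c8.png',np.hstack([a,b]))
# compare scene before/after: mean abs diff map 
f=cv2.imread('pics/s7.png').astype(int); g=e['frame'].astype(int)
D=np.abs(f-g).sum(2)[120:200,115:190]; print(cv2.resize(D.astype(np.float32),(25,27),interpolation=cv2.INTER_AREA).astype(int))
E
```

```text
time_s: 25.1
ee_pos: [557.0, -314.5, 109.8]
ee_rot: [157.7, 1.3, 97.7]
force: [-0.6, -0.6, -0.8]
gripper_width: 54.5
[30.82021952 -1.87541567 30.64059258] [-0.56345711 -0.63073468 -0.79623622]
[[  5   3   4   3   3   2  27  84  66  68  62  36  39  24  30  41  69  40
   27  68 110 268 282 142  10]
 [  3   3   4   3   4   4  83 115  77  75  78  59  51  39  45  83  66  42
  121 234 284 327 288 106   4]
 [  3   4   4   5   4   3 103 251 222 157 109  81  68  68  67  55  51  51
  243 179 181 233 164  56   4]
 [  4   7   8   4   3   3  43 256 285 275 248 197 131  81  70  50  28  52
  174  80  47  35   9   7   4]
 [  4   9  22  16  12   6  48 247 280 281 285 287 206  29  25  50  31  51
  124  33   3   4   3   4   4]
 [  4   3  10   7  14  15  21  66 143 229 276 289 210  20  20  44  30  63
   93  15   3   3   3   4   5]
 [  3   4   2   3   6   3   9   7  10  27  63 158 145  12  20  28  26 133
  115  10   2   6   5   5   4]
 [  4   4   3  11  16  12   7   7  12   8   6  76  92  13   9  45  33 248
  206   9   3   3   3   4   4]
 [ 13   6   4   7  10  11   9  17  20  10  12  80 104  83  60  68 1
[... 1228 characters left out ...]
 4   3   4   3   4   3   4   4   4   3
    3   3   3   6   5   4   4]
 [  4   3   4   3   3   4   4   4   3   4   3   3   3   5   4   4   4   3
    3   5   3   4   4   4   4]
 [  4   3   4   4   5   3   4   5   5   3   3   3   3   3   5   3   4   6
    3   4   5   3   4   4   2]
 [  3   4   2   5   5   5   3   4   3   6   4   4   4   5   3   2   5   4
    5   3   4   4   4   4   3]
 [  5   2   3   3   4   4   5   5   4   4   3   5   5   2   3   5   6   4
    5   4   5   5   4   3   4]
 [  3   3   3   4   3   5   3   3   5   3   3   3   5   4   6   3   3   3
    5   4   3   4   3   5   4]
 [  3   3   3   3   4   3   3   2   6   2   4   4   3   3   4   4   6   4
    4   3   2   5   4   4   4]]
```

```bash
python3 -m inch '{"hand":[1,1,1,1,1,1,0,0,0,0,0],"travel":[[0,0,0],[0,0,0],[0,0,0],[0,0.5,4],[0,0,6],[0,0,3],[0,0,0],[0,0,0],[0,0,0],[0,0,0],[0,0,0]],"twist":[0,0,0,0,0,0,0,0,0,0,0]}' 25;python3 - <<'E'
from h import *
T=np.array([541.9,-314.8,69]);A=axes(8.2)
s=env.state();print(A.T@(s['ee_pos']-T),s['force'])
E
```

```text
time_s: 26.58
ee_pos: [562.2, -314.1, 98.0]
ee_rot: [157.7, 1.3, 97.7]
force: [-1.0, -0.2, 1.4]
gripper_width: 61.8
[30.55363525 -2.179524   17.70743985] [-0.99635956 -0.17223761  1.43761865]
```

```bash
python3 -m inch '{"hand":[0,0,0,0,0,0,0],"travel":[[0,0,-4],[0,0,-12],[0,0,-35],[0,0,-55],[0,0,-55],[0,0,-45],[0,0,0]],"twist":[0,0,0,0,0,0,0]}' 30;python3 - <<'E'
from h import *
print(env.state()['qpos'].round(1)); z=rot().as_matrix()[:,2];print(z)
to(300,-250,430)
E
```

```text
time_s: 27.45
ee_pos: [484.6, -321.9, 293.9]
ee_rot: [157.3, 1.8, 97.6]
force: [0.5, -0.0, -0.5]
gripper_width: 61.5
[-45.1   7.   93.5  18.6  65.1 -58.8]
[ 0.3857983   0.02323762 -0.92229046]
shift [  91.5 -106.5 -195. ] rows>= 4 each [ 22.9 -26.6 -48.8]
```

```bash
python3 - <<'E'
from h import *
S='pics/scene0.png'
for n,p in dict(legbot=(485,95),leg2=(660,110),wtop=(680,45),orange=(530,95),greybox_near=(690,170),greybox_l=(640,130),benchcorner=(375,100)).items():
  print(n,[px(S,*p,z).round().tolist() for z in(-300,0,300)])
c=np.load(S+'.npy',allow_pickle=True).item()
for p in [(-900,-80,430),(-700,-60,400),(-1000,-80,250),(0,0,0)]: print(p,(pin(c,p)*1.5625).round())
c=np.load('pics/top0.png.npy',allow_pickle=True).item()
print((pin(c,[(-300,0,0),(-500,0,400)])*1.5625).round())
E
```

```text
legbot [[-867.0, -396.0, -300.0], [-407.0, -217.0, -0.0], [54.0, -39.0, 300.0]]
leg2 [[-1141.0, 219.0, -300.0], [-618.0, 258.0, 0.0], [-96.0, 297.0, 300.0]]
wtop [[-1694.0, 153.0, -300.0], [-1045.0, 207.0, 0.0], [-397.0, 261.0, 300.0]]
orange [[-964.0, -247.0, -300.0], [-482.0, -102.0, -0.0], [1.0, 43.0, 300.0]]
greybox_near [[-830.0, 410.0, -300.0], [-378.0, 406.0, 0.0], [74.0, 402.0, 300.0]]
greybox_l [[-969.0, 192.0, -300.0], [-486.0, 237.0, 0.0], [-2.0, 283.0, 300.0]]
benchcorner [[-603.0, -741.0, -300.0], [-203.0, -484.0, 0.0], [198.0, -227.0, 300.0]]
(-900, -80, 430) [[ 623. -105.]]
(-700, -60, 400) [[604. -70.]]
(-1000, -80, 250) [[615. -49.]]
(0, 0, 0) [[492. 195.]]
[[402. 657.]
 [404. 917.]]
```

```bash
python3 -m inch '{"hand":[0,0,0,0,0,0,0,0,0,0],"travel":[[0,0,-15],[0,0,-28],[0,0,-30],[0,0,-30],[0,0,-30],[0,0,-30],[0,0,-30],[0,0,-30],[0,0,-20],[0,0,0]],"twist":[10,10,10,10,10,10,10,10,10,0]}';python3 - <<'E'
from h import *
print(env.state()['qpos'].round(1)); R=rot();p=env.state()['ee_pos'];print(R.as_matrix().round(3).tolist())
for a,b in ((p,(20,-470,545)),((20,-470,545),(-330,-330,545)),((-330,-330,545),(-400,-35,545))): print(R.inv().apply(np.array(b)-np.array(a)).round())
E
```

```text
time_s: 28.7
ee_pos: [392.0, -327.9, 513.7]
ee_rot: [178.5, -22.4, 8.4]
force: [-0.8, -0.7, -0.4]
gripper_width: 61.4
[-54.6   2.1  68.4  19.2  97.   31.8]
[[0.915, 0.136, 0.38], [0.135, -0.99, 0.029], [0.38, 0.025, -0.924]]
[-348.   91. -174.]
[-301. -186. -129.]
[ -24. -302.  -18.]
```

```bash
python3 -m inch '{"hand":[0,0,0,0,0,0,0,0,0,0,0,0,0,0,0,0,0,0,0,0],"travel":[[-30,8,-15],[-50,13,-25],[-54,14,-27],[-54,14,-27],[-54,14,-27],[-54,14,-27],[-50,10,-25],[-48,-25,-20],[-48,-29,-20],[-48,-29,-20],[-48,-29,-20],[-48,-29,-20],[-46,-29,-20],[-15,-50,-8],[-4,-55,-3],[-4,-55,-3],[-4,-55,-3],[-4,-50,-3],[-4,-30,-3],[0,0,0]],"twist":[0,0,0,0,0,0,0,0,0,0,0,0,0,0,0,0,0,0,0,0]}';python3 - <<'E'
from h import *
print(env.state()['qpos'].round(1)); R=rot();p=env.state()['ee_pos'];print(R.as_matrix().round(3).tolist())
print(R.inv().apply([-50,-3,0]).round(1),R.inv().apply([0,0,40]).round(1),np.degrees(np.arctan2(p[1],p[0])))
E
```

```text
time_s: 31.2
ee_pos: [-390.0, -50.5, 541.8]
ee_rot: [178.5, -22.5, 8.3]
force: [0.0, -0.1, -0.9]
gripper_width: 61.6
[-174.6   14.2   49.6    0.6  138.6  -92.3]
[[0.914, 0.134, 0.382], [0.133, -0.991, 0.029], [0.382, 0.024, -0.924]]
[-46.1  -3.7 -19.2] [ 15.3   1.  -36.9] -172.62124956974404
```

```bash
python3 -m inch '{"hand":[0,0,0,0,0,0],"travel":[[-46,-3,-19],[-46,-3,-19],[-46,-3,-19],[-46,-3,-19],[-46,-3,-19],[0,0,0]],"twist":[0,0,0,0,0,0]}';python3 - <<'E'
from h import *
print(env.state()['qpos'].round(1)); R=rot();p=env.state()['ee_pos'];print(R.as_matrix().round(3).tolist())
E
```

```text
time_s: 31.95
ee_pos: [-580.2, -64.6, 499.4]
ee_rot: [178.5, -22.5, 8.4]
force: [0.2, -0.3, -0.1]
gripper_width: 61.9
[-174.9   39.6   12.5    0.5  150.4  -92.6]
[[0.914, 0.136, 0.382], [0.135, -0.99, 0.03], [0.382, 0.024, -0.924]]
```

```bash
python3 -m inch '{"hand":[0,0,0,0,0,0],"travel":[[-31,-2,-56],[-31,-2,-56],[-31,-2,-56],[-31,-2,-56],[-31,-2,-56],[0,0,0]],"twist":[0,0,0,0,0,0]}';python3 - <<'E'
from h import *
print(env.state()['qpos'].round(1)); R=rot();p=env.state()['ee_pos'];print(R.as_matrix().round(3).tolist())
E
```

```text
time_s: 32.7
ee_pos: [-572.3, -57.0, 514.4]
ee_rot: [178.4, -20.9, 8.2]
force: [-0.1, 0.1, -0.7]
gripper_width: 61.8
[-175.6   38.2   12.3    0.5  150.4  -93.2]
[[0.925, 0.133, 0.356], [0.133, -0.991, 0.023], [0.356, 0.026, -0.934]]
```

```bash
python3 -m inch '{"hand":[0,0,0,0,0],"travel":[[23,1.5,-56],[23,1.5,-56],[23,1.5,-56],[23,1.5,-56],[0,0,0]],"twist":[0,0,0,0,0]}';python3 - <<'E'
from h import *
print(env.state()['qpos'].round(1)); R=rot();p=env.state()['ee_pos'];print(R.as_matrix().round(3).tolist())
E
```

```text
time_s: 33.33
ee_pos: [-503.6, -50.8, 603.5]
ee_rot: [178.9, -11.4, 8.0]
force: [0.1, 0.1, -0.3]
gripper_width: 61.5
[-175.8   28.8   12.3    0.6  150.4  -93.1]
[[0.971, 0.135, 0.199], [0.136, -0.991, 0.009], [0.198, 0.018, -0.98]]
```

```bash
python3 -m inch '{"hand":[0,0,0,0,0],"travel":[[12,1,-58],[9,1,-59],[7,1,-60],[4,1,-60],[0,0,0]],"twist":[0,0,0,0,0]}';python3 - <<'E'
from h import *
print(env.state()['qpos'].round(1)); R=rot();p=env.state()['ee_pos'];print(R.as_matrix().round(3).tolist())
E
```

```text
time_s: 33.95
ee_pos: [-441.5, -45.7, 663.6]
ee_rot: [179.2, -4.2, 7.9]
force: [-0.2, 0.9, -1.0]
gripper_width: 62.0
[-176.    21.5   12.3    1.   150.4  -93. ]
[[0.988, 0.136, 0.075], [0.137, -0.991, -0.003], [0.073, 0.013, -0.997]]
```

```bash
python3 -m inch '{"hand":[0,0,0,0],"travel":[[4,1,-60],[2,1,-60],[0,1,-25],[0,0,0]],"twist":[0,0,0,0]}';python3 - <<'E'
from h import *
print(env.state()['qpos'].round(1)); R=rot();p=env.state()['ee_pos'];print(R.as_matrix().round(3).tolist())
E
```

```text
time_s: 34.45
ee_pos: [-406.4, -43.9, 691.5]
ee_rot: [179.4, -0.4, 7.8]
force: [-0.1, 0.9, -0.6]
gripper_width: 61.4
[-176.    17.8   12.3    1.2  150.4  -92.7]
[[0.991, 0.136, 0.009], [0.136, -0.991, -0.01], [0.008, 0.011, -1.0]]
```

```bash
python3 -m inch '{"hand":[0,0,0,0,0,0,0,0,0,0,0,0,0,0,0,0,0,0,0,0],"travel":[[6,25,8],[14,52,16],[14,54,17],[14,54,17],[16,54,17],[40,40,17],[52,28,14],[54,26,14],[54,26,14],[56,20,14],[58,10,12],[60,-8,12],[60,-12,10],[60,-12,10],[60,-12,10],[60,-12,10],[58,-14,10],[54,-24,10],[54,-26,10],[40,-22,5]],"twist":[0,0,0,0,0,0,0,0,0,0,0,0,0,0,0,0,0,0,0,0]}';python3 - <<'E'
from h import *
print(env.state()['qpos'].round(1)); R=rot();p=env.state()['ee_pos'];print(R.as_matrix().round(3).tolist())
to(520,-180,330)
E
```

```text
time_s: 36.95
ee_pos: [507.0, -169.2, 453.5]
ee_rot: [179.4, -0.4, 7.9]
force: [0.1, -1.3, -0.5]
gripper_width: 61.7
[-19.5  12.   61.4  -0.3 105.9  62.5]
[[0.99, 0.137, 0.009], [0.138, -0.99, -0.009], [0.008, 0.01, -1.0]]
shift [ 10.4  11.3 123.7] rows>= 2 each [ 5.2  5.7 61.8]
```

```bash
python3 -m inch '{"hand":[0,0,0,0,0,0,0,0,0],"travel":[[0,0,15],[0,0,30],[0,0,35],[0,0,35],[0,0,35],[0,0,30],[0,0,20],[0,0,8],[0,0,0]],"twist":[-10,-10,-10,-10,-10,-10,-10,-7,0]}';python3 - <<'E'
from h import *
R=rot();p=env.state()['ee_pos'];print(R.as_matrix().round(3).tolist())
d=snap('wrist','pics/w9.png')
def ortho(fr,pr,x0,x1,y0,y1,z,res=1.0):
    X,Y=np.meshgrid(np.arange(x0,x1,res),np.arange(y0,y1,res)); q=pr(np.c_[X.ravel(),Y.ravel(),np.full(X.size,z)]).reshape(*X.shape,2).astype(np.float32)
    return cv2.remap(fr,q[...,0],q[...,1],cv2.INTER_LINEAR)
for n,fr,pr in(('wrist',d['frame'],lambda P:proj(d,P)),)+tuple((n,cv2.imread(f'pics/{n}0.png'),(lambda c:lambda P:pin(c,P))(np.load(f'pics/{n}0.png.npy',allow_pickle=True).item())) for n in('scene','top')):
    o=ortho(fr,pr,450,620,-100,130,20); cv2.imwrite(f'pics/o_{n}.png',o)
    h=cv2.cvtColor(o,cv2.COLOR_BGR2HSV); m=((h[...,0]>8)&(h[...,0]<25)&(h[...,1]>60)&(h[...,2]>60)).astype(np.uint8)
    m=cv2.morphologyEx(m,cv2.MORPH_OPEN,np.ones((3,3)))
    cs=cv2.findContours(m,cv2.RETR_EXTERNAL,cv2.CHAIN_APPROX_NONE)[0]; c=max(cs,key=cv2.contourArea); r=cv2.minAreaRect(c)
    print(n,cv2.contourArea(c),'centre',np.array(r[0])+[450,-100],r[1:],(cv2.boxPoints(r)+[450,-100]).round().tolist())
os=[cv2.imread(f'pics/o_{n}.png') for n in('wrist','scene','top')]
cv2.imwrite('pics/o.png',cv2.resize(np.hstack(os+[]),None,fx=1.5,fy=1.5))
E
```

```text
time_s: 38.08
ee_pos: [507.0, -172.5, 246.0]
ee_rot: [179.4, 0.4, 84.7]
force: [-0.6, 0.9, -1.1]
gripper_width: 62.2
[[0.092, 0.996, 0.009], [0.996, -0.092, -0.009], [-0.008, 0.01, -1.0]]
wrist 2335.0 centre [532.66962433  26.10918427] ((73.15238952636719, 61.4286994934082), 83.48019409179688) [[498.0, -7.0], [559.0, -14.0], [567.0, 59.0], [506.0, 66.0]]
scene 10488.0 centre [534.59233093  19.73846436] ((155.41551208496094, 70.69979095458984), 82.87498474121094) [[490.0, -53.0], [560.0, -62.0], [579.0, 92.0], [509.0, 101.0]]
top 10162.5 centre [530.36601257  15.58358765] ((152.30288696289062, 69.46018981933594), 82.94769287109375) [[487.0, -56.0], [555.0, -64.0], [574.0, 87.0], [505.0, 95.0]]
```

```bash
python3 - <<'E'
from h import *
o=cv2.imread('pics/o_wrist.png'); h=cv2.cvtColor(o,cv2.COLOR_BGR2HSV)
for s,v in((50,30),(70,30),(90,30)):
    m=((h[...,0]>5)&(h[...,0]<28)&(h[...,1]>s)&(h[...,2]>v)).astype(np.uint8); m=cv2.morphologyEx(m,cv2.MORPH_CLOSE,np.ones((7,7))); m=cv2.morphologyEx(m,cv2.MORPH_OPEN,np.ones((5,5)))
    cs=cv2.findContours(m,cv2.RETR_EXTERNAL,cv2.CHAIN_APPROX_NONE)[0]; c=max(cs,key=cv2.contourArea); r=cv2.minAreaRect(c)
    print(s,cv2.contourArea(c),'centre',np.array(r[0])+[450,-100],r[1:],(cv2.boxPoints(r)+[450,-100]).round().tolist())
a=cv2.resize(m,(34,46),interpolation=cv2.INTER_AREA); print('\n'.join(''.join('#' if x else '.' for x in row) for row in a))
E
```

```text
50 6598.5 centre [529.82231903   1.82029724] ((122.06258392333984, 62.5357780456543), 83.48019409179688) [[492.0, -55.0], [554.0, -62.0], [568.0, 59.0], [506.0, 66.0]]
70 1107.0 centre [534.443573    42.59729004] ((36.55367660522461, 59.696022033691406), 86.42366790771484) [[504.0, 26.0], [563.0, 22.0], [565.0, 59.0], [506.0, 63.0]]Traceback (most recent call last):
  File "<stdin>", line 5, in <module>
ValueError: max() iterable argument is empty
```

```bash
python3 -c "
from h import *
to(531.5,16,50)"
```

```text
shift [191.7   4.4 195.4] rows>= 4 each [47.9  1.1 48.8]
```

```bash
python3 -m inch '{"hand":[0,0,0,0,0,0,0,0],"travel":[[25,1,10],[50,1,25],[50,1,35],[45,1,40],[20,0.4,40],[1.7,0,32],[0,0,13],[0,0,0]],"twist":[1.2,0,0,0,0,0,0,0]}'; python3 - <<'E'
from h import *
to(531.5,16,5); R=rot().as_matrix(); print(R.round(3).tolist())
E
```

```text
time_s: 39.12
ee_pos: [534.8, 15.3, 50.9]
ee_rot: [179.3, 0.5, 83.6]
force: [-1.0, -0.3, -0.6]
gripper_width: 61.5
shift [ 0.7 -3.9 45.9] rows>= 1 each [ 0.7 -3.9 45.9]
[[0.112, 0.994, 0.011], [0.994, -0.112, -0.01], [-0.008, 0.012, -1.0]]
```

```bash
python3 -m inch '{"hand":[0,0,0,0],"travel":[[0.7,-3.4,10],[0,0,10],[0,0,4],[0,0,0]],"twist":[0,0,0,0]}'; python3 -m inch '{"hand":[0,0,0],"travel":[[0,0,3],[0,0,3],[0,0,3]],"twist":[0,0,0]}'; python3 -m inch '{"hand":[0,0,0],"travel":[[0,0,3],[0,0,3],[0,0,2]],"twist":[0,0,0]}'
```

```text
time_s: 39.62
ee_pos: [531.5, 16.3, 26.7]
ee_rot: [179.3, 0.5, 83.6]
force: [1.1, 0.5, -0.7]
gripper_width: 61.9
time_s: 40.0
ee_pos: [531.7, 16.3, 17.8]
ee_rot: [179.3, 0.5, 83.6]
force: [0.3, -0.2, -0.6]
gripper_width: 61.7
time_s: 40.38
ee_pos: [531.7, 16.2, 9.7]
ee_rot: [179.3, 0.5, 83.6]
force: [0.4, 0.3, -1.5]
gripper_width: 62.1
```

```bash
python3 -m inch '{"hand":[0,0,0],"travel":[[0,0,3],[0,0,3],[0,0,2]],"twist":[0,0,0]}'; python3 -m inch '{"hand":[0,0],"travel":[[0,0,1.5],[0,0,1.5]],"twist":[0,0]}'; python3 -m inch '{"hand":[0,0],"travel":[[0,0,1],[0,0,1]],"twist":[0,0]}'
```

```text
time_s: 40.75
ee_pos: [531.8, 16.2, 1.7]
ee_rot: [179.3, 0.5, 83.6]
force: [-0.2, -0.4, -0.1]
gripper_width: 61.7
time_s: 41.0
ee_pos: [532.0, 16.2, -1.1]
ee_rot: [179.3, 0.5, 83.6]
force: [-0.2, 0.3, -0.2]
gripper_width: 61.8
time_s: 41.25
ee_pos: [531.9, 16.2, -2.8]
ee_rot: [179.3, 0.5, 83.6]
force: [-0.7, 0.7, 3.7]
gripper_width: 62.0
```

```bash
python3 -m inch '{"hand":[0.69,0.7,0.73,0.8,0.85,0.9],"travel":[[0,0,0.5],[0,0,0],[0,0,0],[0,0,0],[0,0,-2],[0,0,-6]],"twist":[0,0,0,0,0,0]}';python3 -m inch '{"hand":[1,1,1,1,1],"travel":[[0,0,-20],[0,0,-45],[-10,0,-58],[-10,20,-55],[-10,40,-40]],"twist":[0,0,0,0,0]}'; python3 - <<'E'
from h import *
d=snap('wrist','pics/w10.png');e=snap('scene','pics/s10.png');t=snap('top','pics/t10.png')
def ortho(fr,pr,x0,x1,y0,y1,z):
    X,Y=np.meshgrid(np.arange(x0,x1,1.),np.arange(y0,y1,1.)); q=pr(np.c_[X.ravel(),Y.ravel(),np.full(X.size,z)]).reshape(*X.shape,2).astype(np.float32)
    return cv2.remap(fr,q[...,0],q[...,1],cv2.INTER_LINEAR)
for n,fr,pr in(('w',d['frame'],lambda P:proj(d,P)),('s',e['frame'],lambda P:pin(e,P))):
  o=ortho(fr,pr,450,620,-100,130,30); cv2.imwrite(f'pics/o10{n}.png',o)
  h=cv2.cvtColor(o,cv2.COLOR_BGR2HSV)
  for s in(50,60,80):
    m=((h[...,0]>5)&(h[...,0]<28)&(h[...,1]>s)&(h[...,2]>40)).astype(np.uint8); m=cv2.morphologyEx(m,cv2.MORPH_CLOSE,np.ones((5,5)));m=cv2.morphologyEx(m,cv2.MORPH_OPEN,np.ones((5,5)))
    c=max(cv2.findContours(m,cv2.RETR_EXTERNAL,cv2.CHAIN_APPROX_NONE)[0],key=cv2.contourArea); r=cv2.minAreaRect(c)
    print(n,s,cv2.contourArea(c),np.array(r[0])+[450,-100],r[1:])
print(env.state()['qpos'].round(1))
to(800,92,320)
E
```

```text
time_s: 42.0
ee_pos: [531.6, 16.2, 4.5]
ee_rot: [179.3, 0.5, 83.6]
force: [-0.3, 0.3, 0.0]
gripper_width: 82.1
time_s: 42.62
ee_pos: [585.7, -18.3, 227.5]
ee_rot: [179.1, 0.5, 83.6]
force: [1.7, 0.2, 0.4]
gripper_width: 91.3
w 50 8976.0 [533.99863434  16.73699951] ((150.32736206054688, 62.54916000366211), 83.9909896850586)
w 60 1145.0 [540.5  78.5] ((29.0, 61.0), 90.0)Traceback (most recent call last):
  File "<stdin>", line 11, in <module>
ValueError: max() iterable argument is empty
```

```bash
python3 -m inch '{"hand":[1,1,1,1,1,1,1,1,1,1,1,1,1,1,1,1,1],"travel":[[20,40,-15],[21,44,-15],[21,44,-15],[21,44,-15],[21,46,-15],[1,50,0],[1,50,0],[1,50,-10],[1,50,-40],[1,50,-40],[1,50,-40],[1,50,-40],[1,50,-40],[1,50,-40],[1,50,-40],[1,50,-40],[0,0,0]],"twist":[-7,-7,0,0,0,0,0,0,0,0,0,0,0,0,0,0,0]}'; python3 - <<'E'
from h import *
z=rot().as_matrix()[:,2];print(env.state()['qpos'].round(1),z.round(3),np.degrees([np.arccos(-z[2]),np.arctan2(z[1],z[0])]))
E
```

```text
time_s: 44.9
ee_pos: [894.4, 126.2, 446.6]
ee_rot: [158.0, 0.7, 97.6]
force: [-0.2, 0.4, -0.4]
gripper_width: 91.0
[  7.5  43.7  12.3  -0.6 102.1  -0.5] [ 0.372  0.039 -0.927] [21.98801423  5.96215311]
```

```bash
python3 -m inch '{"hand":[1,1,1,1,1],"travel":[[3,50,-40],[1,35,-30],[0,-40,-10],[-30,-45,-10],[0,0,0]],"twist":[0,0,0,0,0]}'; python3 - <<'E'
from h import *
T=np.array([541.9,-314.8,69]);A=axes(8.2); R=rot().as_matrix();print((A.T@R).round(3).tolist())
to(*(T+A@[23,11,110])); print(env.state()['qpos'].round(1))
E
```

```text
time_s: 45.52
ee_pos: [810.4, 86.6, 469.2]
ee_rot: [154.8, 0.7, 97.5]
force: [0.6, 0.7, 1.7]
gripper_width: 91.4
[[0.006, 1.0, 0.004], [1.0, -0.006, -0.016], [-0.016, 0.004, -1.0]]
shift [-348.7 -437.3  120.1] rows>= 8 each [-43.6 -54.7  15. ]
[ 5.1 26.3 42.8  0.4 85.6 -2.5]
```

```bash
python3 -m inch '{"hand":[1,1,1,1,1,1,1,1,1,1,1,1],"travel":[[-20,-25,4],[-35,-44,8],[-36,-45,12],[-36,-45,12],[-36,-45,12],[-36,-45,12],[-36,-45,12],[-36,-45,12],[-36,-45,12],[-27,-35,14],[-15,-18,10],[0,0,0]],"twist":[0,0,0,0,0,0,0,0,0,0,0,0]}'; python3 - <<'E'
from h import *
T=np.array([541.9,-314.8,69]);A=axes(8.2); R=rot().as_matrix();print((A.T@R).round(3).tolist())
to(*(T+A@[23,11,60]));to(*(T+A@[23,11,5]))
d=snap('wrist','pics/w11.png')
# fin-end rows along y at u=23,w=42
for y in range(-72,82,4):
    q=proj(d,T+A@[23,y,42])[0]; q2=proj(d,T+A@[18,y,42])[0]
    f=lambda q:int(d['frame'][int(round(q[1])),int(round(q[0]))].mean()) if 0<=q[1]<384 else -1
    print(y,f(q),f(q2),end=' | ')
E
```

```text
time_s: 47.02
ee_pos: [523.8, -307.7, 178.1]
ee_rot: [154.4, 0.7, 97.5]
force: [0.7, 0.5, 0.8]
gripper_width: 90.9
[[0.006, 1.0, 0.011], [1.0, -0.006, -0.016], [-0.016, 0.011, -1.0]]
shift [ 2.  -8.4 45.9] rows>= 1 each [ 2.  -8.4 45.9]
shift [  2.9  -9.  100.9] rows>= 2 each [ 1.5 -4.5 50.4]
-72 65 65 | -68 162 161 | -64 168 171 | -60 166 169 | -56 185 164 | -52 200 189 | -48 199 191 | -44 198 207 | -40 158 160 | -36 148 162 | -32 138 161 | -28 136 162 | -24 136 162 | -20 137 161 | -16 136 162 | -12 137 162 | -8 137 159 | -4 137 159 | 0 136 158 | 4 136 163 | 8 137 163 | 12 138 163 | 16 138 163 | 20 147 163 | 24 138 162 | 28 137 163 | 32 136 160 | 36 180 213 | 40 216 222 | 44 210 218 | 48 211 233 | 52 218 234 | 56 210 155 | 60 66 124 | 64 93 201 | 68 114 82 | 72 190 192 | 76 191 188 | 80 193 198 |
```

```bash
python3 -m inch '{"hand":[1,1,1,1,1],"travel":[[1,-7,25],[0,-2,35],[0,0,28],[0,0,11],[0,0,0]],"twist":[0,0,0,0,0]}'; python3 - <<'E'
from h import *
T=np.array([541.9,-314.8,69]);A=axes(8.2);print(A.T@(env.state()['ee_pos']-T))
E
python3 -m inch '{"hand":[0,0,0,0,0,0],"travel":[[0,0,0],[0,0,0],[0,0,0],[0,0,0],[0,0,0],[0,0,0]],"twist":[0,0,0,0,0,0]}' 40
```

```text
time_s: 47.7
ee_pos: [558.8, -300.8, 85.4]
ee_rot: [154.3, 0.7, 97.7]
force: [0.1, -0.0, -0.2]
gripper_width: 91.0
[23.85014837 11.45484006  6.93564443]
time_s: 48.45
ee_pos: [557.3, -301.2, 84.6]
ee_rot: [154.4, 0.7, 97.6]
force: [-2.2, -0.4, 1.2]
gripper_width: 45.6
```

```bash
python3 -m inch '{"hand":[0,0,0,0,0,0],"travel":[[0,0,-4],[0,0,-15],[0,0,-45],[0,0,-55],[0,0,-50],[0,0,-20]],"twist":[0,0,0,0,0,0]}'; python3 - <<'E'
from h import *
R=rot().as_matrix();b=np.array([494.4,356.7]);h=R[:2,1]/np.hypot(*R[:2,1]);E=np.r_[b-23*h,5]; t=E+23*R[:,1]+5.6*R[:,2]*-1;print(t); to(*(t+[0,0,100])); print(R.round(3).tolist())
E
```

```text
time_s: 49.2
ee_pos: [475.4, -311.0, 259.1]
ee_rot: [154.3, 0.9, 97.6]
force: [0.9, -0.4, -2.8]
gripper_width: 45.2
[489.71733477 356.14257528  20.03315962]
shift [661.6  36.2 159.9] rows>= 11 each [60.1  3.3 14.5]
[[-0.132, 0.892, 0.433], [0.991, 0.126, 0.043], [-0.016, 0.434, -0.901]]
```

```bash
python3 -m inch '{"hand":[0,0,0,0,0,0,0,0,0,0,0,0,0,0,0],"travel":[[20,1,0],[45,2,5],[55,3,8],[57,3,10],[57,3,12],[57,3,12],[57,3,14],[57,3,14],[57,3,14],[57,3,15],[55,3,15],[45,3,15],[30,2,14],[12,1,12],[0,0,0]],"twist":[0,0,0,0,0,0,0,0,0,0,0,0,0,0,0]}'; python3 - <<'E'
from h import *
R=rot().as_matrix();b=np.array([494.4,356.7]);h=R[:2,1]/np.hypot(*R[:2,1]);E=np.r_[b-23*h,5]; t=E+23*R[:,1]+5.6*R[:,2]*-1;print(t); to(*(t+[0,0,45]));to(*(t+[0,0,4])); print(R.round(3).tolist())
E
```

```text
time_s: 51.08
ee_pos: [488.1, 356.3, 117.0]
ee_rot: [154.6, 0.8, 97.7]
force: [-0.8, -1.0, -2.4]
gripper_width: 45.5
[489.80279751 356.13737864  19.93057719]
shift [  0.3 -20.9  47.7] rows>= 1 each [  0.3 -20.9  47.7]
shift [  0.9 -38.5  84.8] rows>= 2 each [  0.4 -19.2  42.4]
[[-0.133, 0.894, 0.427], [0.991, 0.126, 0.045], [-0.014, 0.429, -0.903]]
```

```bash
python3 -m inch '{"hand":[0,0,0,0,0,0],"travel":[[0,-7,15],[0,-11,25],[0.5,-12,26],[0,-6,13],[0,-2.5,5.8],[0,0,0]],"twist":[0,0,0,0,0,0]}'; python3 -m inch '{"hand":[0,0],"travel":[[0,-0.6,1.3],[0,-0.4,0.9]],"twist":[0,0]}';python3 -m inch '{"hand":[0,0],"travel":[[0,-0.4,0.9],[0,0,0]],"twist":[0,0]}'
```

```text
time_s: 51.82
ee_pos: [491.4, 356.0, 25.5]
ee_rot: [154.4, 0.7, 97.6]
force: [-0.0, -0.1, -2.7]
gripper_width: 45.5
time_s: 52.08
ee_pos: [491.8, 357.0, 23.9]
ee_rot: [154.3, 0.6, 97.6]
force: [-0.2, 0.1, -2.4]
gripper_width: 45.5
time_s: 52.32
ee_pos: [491.5, 356.8, 22.3]
ee_rot: [154.4, 0.6, 97.6]
force: [-0.9, -0.6, -2.2]
gripper_width: 46.0
```

```bash
for k in 1 2 3; do python3 -m inch '{"hand":[0,0],"travel":[[0,-0.4,0.9],[0,0,0]],"twist":[0,0]}' | egrep 'ee_pos|force'; done
```

```text
ee_pos: [491.5, 356.7, 21.2]
force: [0.4, 0.3, -1.9]
ee_pos: [491.7, 356.9, 20.7]
force: [-1.4, -0.6, 0.4]
ee_pos: [491.9, 357.0, 20.5]
force: [-4.4, -1.2, 8.0]
```

```bash
python3 -m inch '{"hand":[0.51,0.52,0.53,0.535,0.54,0.545,0.55,0.56,0.57,0.58,0.59,0.60,0.61,0.62,0.63,0.64,0.65,0.66,0.67,0.67],"travel":[[0,0,-0.5],[0,0,-0.5],[0,0,-1],[0,0,-1.5],[0,0,-1.5],[0,0,-1.5],[0,0,-1],[0,0,-0.5],[0,0,-1],[0,0,-0.5],[0,0,-0.5],[0,0,-0.5],[0,0,-0.5],[0,0,-0.5],[0,0,-0.5],[0,0,-0.5],[0,0,-0.5],[0,0,-0.5],[0,0,-0.5],[0,0,0]],"twist":[0,0,0,0,0,0,0,0,0,0,0,0,0,0,0,0,0,0,0,0]}'; python3 -m inch '{"hand":[0.68,0.72,0.8,1,1,1],"travel":[[0,0,-10],[0,0,-40],[0,0,-60],[0,0,-60],[0,0,-60],[0,0,0]],"twist":[0,0,0,0,0,0]}';python3 - <<'E'
from h import *
d=snap('wrist','pics/w12.png');e=snap('scene','pics/s12.png')
a=cv2.resize(d['frame'][0:300,60:400],(420,370));b=cv2.resize(e['frame'][150:330,200:400],(378,340),interpolation=cv2.INTER_CUBIC)
b=cv2.copyMakeBorder(b,0,30,0,0,cv2.BORDER_CONSTANT);cv2.imwrite('pics/c12.png',np.hstack([a,b]))
E
```

```text
time_s: 55.58
ee_pos: [485.6, 356.1, 32.0]
ee_rot: [154.4, 0.7, 97.6]
force: [-0.6, 1.2, -0.2]
gripper_width: 61.1
time_s: 56.32
ee_pos: [386.7, 347.3, 245.4]
ee_rot: [154.0, 0.2, 97.8]
force: [0.1, -0.1, -0.5]
gripper_width: 91.0
```

View pics/c12.png

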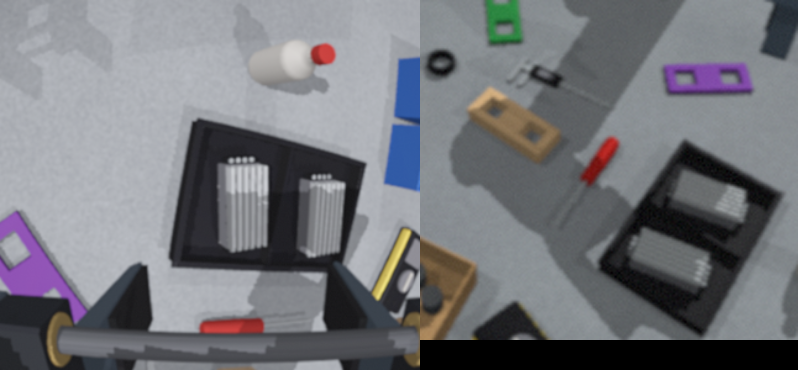

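```bash
python3 -c "
from workcell import env
print(env.job_done(), env.state()['time_s'])"
```

```text
the job is handed in; nothing more can be done
the job is handed in; nothing more can be done
```

I unloaded the stand: both drive modules lie in the tray, one in each compartment, and the plywood spacer board lies on top of the pile. I handed the job in at about 56 s of the 72 s allowed.

**Tilting the tool:** the moves only turn the tool about its own axis. I pushed the arm against its reach limits to tilt it 25° for each pick, and pushed it the other way to level the board before setting it down.

**Modules:** I set the top module in the far compartment and the low one in the near compartment. Each went down tilted, low edge first. I then opened the jaws slowly so that it rolled flat between the fingers. The rolling was guided, but I did not measure its speed.

**Last checks:**
- The final wrist and scene pictures show both modules flat with fins up, one per compartment. The oiler, screwdriver and caliper look undisturbed. The tape is partly in view, and the mug and wrench are out of frame.
- The measured top of the placed board is 150.3 × 62.5 mm at about (534, 17) mm. That is within about 2.5 mm and half a degree of where I had measured the pile.
- The highest contact force I read at the end of a move was about 8 N.

**What failed or disagreed:**
- The first two closings on the board missed. The fingertips sat more than 20 mm behind the stated tip point at that opening, so the fingers closed above the board. The pictures afterwards showed the board still in place, and a deeper third grasp held.
- After the board was placed, the scene-camera version of that check found no board colour and gave no result. The board measurement therefore rests on the wrist camera alone, plus how the board looks in the final scene picture.

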